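Tighten a display stand's clamp nut: finger-tight, then one flat with the wrench

TASK

The display stand's support rod is held by a brass compression nut that is still loose. With the fingers alone, turn the nut clockwise (seen from above) until it is just finger-tight, no further; then put the open-ended wrench on it and turn it one flat of the hexagon (a sixth of a turn) past finger-tight, without leaning hard on the nut, never turning it back, and keeping the fingers off the nut once you have started with the wrench. Take the wrench off, lay it flat on the table clear of the stand, and leave the other things alone.

Things in the scene. Friction and masses are not known exactly. Their poses are not given: they have to be found in the camera images.
- stand: Display stand, fixed to the table. Black steel base plate 120 x 120 x 10 mm; in its middle a round flange (diameter 54, up to z = 16 mm), a brass clamp body (diameter 30, up to z = 52), the nut, and through it a steel rod (diameter 16) ending at z = 99. Origin: centre of the plate's underside, on the table; z up along the rod. Its yaw does not tell where the nut becomes tight.
- nut_mid (a point): Centre of the brass hexagon nut, on the rod's axis, at half its height: 62 mm above the table when down, 0.5 mm more per rad still open. The nut is 34 mm across flats (39.3 across corners, flats 19.6 wide), 20 mm high, axis upright, and cannot come off. The axes turn with it: flats face +y and -y, corners lie on +x and -x, repeating every 60 degrees.
- nut (a joint): Angle turned past finger-tight, rad, clockwise from above; one flat is 1.047. Reads 0 while loose: the nut starts 0.4 to 1.2 rad short of finger-tight (hidden, must be felt). It runs at about 0.2 N m; at finger-tight the torque steps up to 0.5 N m, at which it turns on; it stays where it is left. Turning back takes 0.2 N m and loosens it. Gripped with 30 N it can be run down.
- wrench: Loose open-ended wrench, 0.16 kg, lying flat; 197 mm long. Origin: underside, below the middle of the black rubber grip; x points along it to the jaws, z up. The grip is 20 mm wide (y), 14 mm high and reaches from x = -63 to +47 mm. The steel head is 8 mm thick (z = 0 to 8 mm) and up to 66 mm wide; the jaws open to +x.
- wrench_grip (a point): Middle of the wrench's grip, 7 mm above its underside; same axes as the wrench.
- wrench_jaw (a point): Middle of the wrench's mouth, 110 mm ahead (+x) of the grip's middle, 4 mm above the underside; fully home, it lies within 2 mm of the nut's axis. Mouth 35.6 mm wide (about 0.1 rad of play each way on the nut), floor 20.5 mm behind this point, sides parallel to 13 mm ahead, then flared, ending 24 mm ahead. Two flats of the nut must be parallel to the wrench's x axis to enter.
- hammer: Bystander: hammer lying on the table beyond the work, 260 mm long.
- tape_roll: Bystander: cardboard tape roll lying flat, diameter 90, 25 mm high, on the robot's side.
- spray_bottle: Bystander: upright blue bottle, diameter 66, 190 mm high.
- screwdriver: Bystander: screwdriver lying on the table.
Things that resemble listed ones, but are neither listed nor needed, are in the scene too. What is meant by the stand is not green or orange, and is the smaller of those in its own colour.

How it is judged:
By the outcome, as a careful person would: the job done as asked, in the order asked, and still so for the second after the job is handed in, with the robot touching nothing.
It also fails if it takes over 72 s, if anything falls off the work surface, if the arm or the gripper's body presses on something with over 40 N, if the wrist force passes 120 N, or if a joint passes its speed limit or range.

ROBOT

A 6-joint arm with a two-finger parallel gripper is mounted at the origin on the work surface. World frame = base frame: x ahead of the robot, y to its left, z up, the work surface at z = 0. Lengths are in mm, angles in degrees, forces in N, time in s.
With the tool pointing down it reaches from about 350 to 925 mm from the base axis. Payload 6.4 kg.
Tool frame: the origin (TCP) lies at the very end of the fingers, on their centre line; the grasp point (between the pads) lies 19 mm behind it (ctrl.pinch_z is the distance from the TCP to the grasp point, in mm); z points along the fingers, y is the direction in which the jaws open and shut (so a half turn about z gives the same grasp; the last joint's range is limited). The gripper opens to 94 mm and grips with 3 to 60 N. Pads are 16 mm wide; open, the fingers measure 119 mm over their backs; the gripper's body (75 mm by 177 mm) begins 78 mm behind the grasp point.
Start: joints at [-76.667, 14.043, 89.255, -0, 76.702, -9.975], TCP at [257.193, -596.964, 205.455] pointing down, gripper open.
Joint ranges: [-179.41, 179.41], [-58.25, 129.5], [7.25, 145.43], [-54.29, 234.29], [11.92, 165.04], [-157.13, 157.13]. Speed limits (degrees/s): [147.25, 147.25, 180, 180, 180, 180].

INTERFACE

Orientations are given as a 3x3 rotation matrix whose columns are the frame's x, y, z axes.
In Python, from cell import monitor, snapshot, calibration, ctrl, models gives the robot as it stands.
- The arm moves only by the tool jog_arm, never from a script. Its argument "series" is a list of rows, each an object with "offset": the shift along the tool's x, y, z normalised to -1 to 1, where 1 is 50 mm, a list of three; "rot": the turn, a rotation vector about the tool's x, y, z normalised to -1 to 1, where 1 is 0.12 rad, a list of three. In form: [{"offset": [tx, ty, tz], "rot": [ax, ay, az]}, ...]. A call has 1 to 20 rows; each row shifts and turns the pose as measured when the row begins, along the tool's axes as they then stand; what a row does not reach is not made up. A row lasts 1/10 s, in which the tool goes at most 50 mm and 8.59 degrees, less where a joint would pass 70% of its speed; a pose out of reach is approached as far as the arm can. A call with a number of a shift or a turn outside -1 to 1 is refused whole. A call with a gripper value outside its range is refused whole. "fingers" is the opening, from -1 (shut) to 1 (fully open), so that 0 is half open, set as the call begins (left out, the last holds). The fingers move at their own pace and stop on an object; "squeeze" is the grip in N (left out, the last holds). Time passes only in rows, so rows that do not move let the fingers close. It gives the time, the measured TCP pose, the force and the opening at its end, in the units of the state.
- monitor.state(): the state, without advancing time (a new reading comes with each control period).
- snapshot(name): name is "scene" or "top"; returns the picture (384x512x3 uint8, red, green, blue); there is no depth.
- calibration(name): a dict with "vfov" (degrees; the focal length in pixels is half the picture's height over the tangent of half this angle, whatever the lens; pixels are square), "cx", "cy" (the principal point, pixels), "extrinsics" (4x4, takes a point from camera to world coordinates). Camera axes: x right, y down, z forward; pixel columns grow to the right and rows downward; lengths in mm; the calibration is good to about 2 mm. A picture is of the moment at which its call begins. calibration takes no time and is no camera call.
- ctrl.job_done(): hands the job in, once; it reports no verdict.
Trained networks look in the newest picture that a camera, given by its name, has taken for a name from the list of things; names that differ only in an ending like _2 or _b are one class to them, and where a whole thing is asked for, a point or a joint stands for the part that bears it (a point fixed in the world has none). Each returns a list of dicts, best first, with "conf" (0 to 1); they miss things now and then, are a little off and sometimes report something else, mostly with a low value. They report only what shows in the picture. A call takes as long as a camera call. They do not tell look-alikes from the thing itself.
- models.search_frame(name, camera): "location" ([x, y, z] in mm, in world coordinates, good to about 4 mm: the middle of the surface that is visible of it).
The state is a dict: "t": time; "joint_pos": joint angles; "qvel": joint speeds; "effort": joint torques, N m; "tool_pos": TCP position; "tcp_rot": TCP orientation; "contact_force": force on the tool from outside, world axes, zero at the start; "wrist_torque": the same for the moment, N m; "finger_gap": finger opening in mm.
Only numpy, scipy, OpenCV 4.12 (cv2) and the standard library are available. Lean on these libraries where they do the work, as an engineer would, in place of code of your own. Each camera call takes 0.05 s, during which the arm holds its last target. There are 200 camera calls.

## Working session

There is one attempt and no reset: what is moved stays moved. The work goes in short steps, Python scripts to look and compute and a tool call to move; the robot and the scene stay as the last step left them, time stands still between calls to the robot, and variables do not carry over. Pictures are saved under pics/ and viewed, about 8 in all and at most 12, crops included, and the job is handed in when it is done.

Besides the shell and the picture viewer there is one more tool, called after "Request:" as name(argument=value, ...), one argument or row to a line, values as JSON. jog_arm: Moves the arm, as the interface text tells. Its arguments: {"type":"object","properties":{"series":{"type":"array"},"fingers":{"type":"number"},"squeeze":{"type":"number"}},"required":["series"]}

```bash
ls; mkdir -p pics; cat > h.py <<'E'
import numpy as np, cv2
from cell import monitor, snapshot, calibration, ctrl, models
def f(c): return 192/np.tan(np.radians(c["vfov"])/2)
def px(name,P):
    c=calibration(name);E=np.array(c["extrinsics"]);q=E[:3,:3].T@(np.array(P,float)-E[:3,3]);return f(c)*q[:2]/q[2]+[c["cx"],c["cy"]]
def ray(name,u,v,z):
    c=calibration(name);E=np.array(c["extrinsics"]);d=E[:3,:3]@np.array([(u-c["cx"])/f(c),(v-c["cy"])/f(c),1]);o=E[:3,3];return o+d*(z-o[2])/d[2]
def save(name,fn,crop=None,s=1):
    im=snapshot(name)[:,:,::-1]
    if crop: im=im[crop[1]:crop[3],crop[0]:crop[2]]
    cv2.imwrite("pics/"+fn,cv2.resize(im,None,fx=s,fy=s,interpolation=cv2.INTER_CUBIC)); return im
E
python3 - <<'E'
from h import *
np.set_printoptions(precision=1,suppress=True)
a=save("scene","a.png",s=1.5);b=save("top","b.png",s=1.5)
for n in ("scene","top"):
    c=calibration(n);print(n,c["vfov"],c["cx"],c["cy"],np.array(c["extrinsics"])[:3])
    for k in ("stand","nut_mid","wrench","wrench_jaw","wrench_grip"):
        for r in models.search_frame(k,n): print(k,r["conf"],np.array(r["location"]),px(n,r["location"]))
E
```

```text
pics
scene 56.95941075985237 260.80532746016905 196.8549385865625 [[   0.6    0.7   -0.5 1037. ]
 [   0.8   -0.5    0.3 -399. ]
 [  -0.    -0.6   -0.8 1031.8]]
stand 0.92 [225.  356.7  14.8] [296.8 119.2]
stand 0.82 [773.7 159.9   9.5] [357.1 240. ]
stand 0.76 [530.8 154.6   7.9] [307.1 192.1]
stand 0.66 [ 252.9 -289.7   11.7] [158.6 200.8]
nut_mid 0.74 [682.7  17.5  23. ] [305.5 241.1]
nut_mid 0.61 [527.7 157.1  71.9] [308.9 180.2]
nut_mid 0.54 [ 251.4 -292.9   97.5] [151.1 186.3]
nut_mid 0.46 [772.2 161.8  70.6] [361.3 230.1]
nut_mid 0.4 [219.2 357.5  90.1] [297.4 104. ]
wrench 0.94 [ 452.7 -200.6    7.7] [210.1 228.2]
wrench_jaw 0.65 [ 448.6 -199.3    7.2] [209.9 227.2]
wrench_grip 0.85 [ 449.4 -201.4    7.8] [209.4 227.6]
top 49.56913159851657 255.12251676473093 192.40368902426565 [[   0.    -1.     0.1  375.6]
 [  -1.    -0.     0.    -9.5]
 [  -0.    -0.1   -1.  1446.2]]
stand 0.86 [517.1 160.7  11.7] [207.5 182.7]
stand 0.71 [ 237.5 -283.3   12.7] [334.9 267.5]
stand 0.61 [759.2 167.1   8.3] [208.1 114.4]
stand 0.43 [ 524.6 -421.3  128.6] [386.  181.2]
nut_mid 0.5 [209.9 359.9  99.4] [138.9 273.9]
nut_mid 0.43 [ 235.4 -283.7   94.3] [339.8 270.8]
nut_mid 0.42 [761.2 161.9  75.8] [207.4 108.5]
nut_mid 0.39 [517.6 161.5  77. ] [205.  180.6]
wrench 0.65 [ 448.6 -197.6   11.1] [310.5 205. ]
wrench 0.44 [515.3 161.5   7.9] [207.4 183.4]
wrench_jaw 0.92 [ 449.8 -201.    11.6] [311.6 204.7]
wrench_jaw 0.26 [383.4 -22.4  25.2] [259.4 222.7]
wrench_grip 0.74 [ 443.8 -197.9    6.3] [310.4 206.5]
```

View pics/a.png

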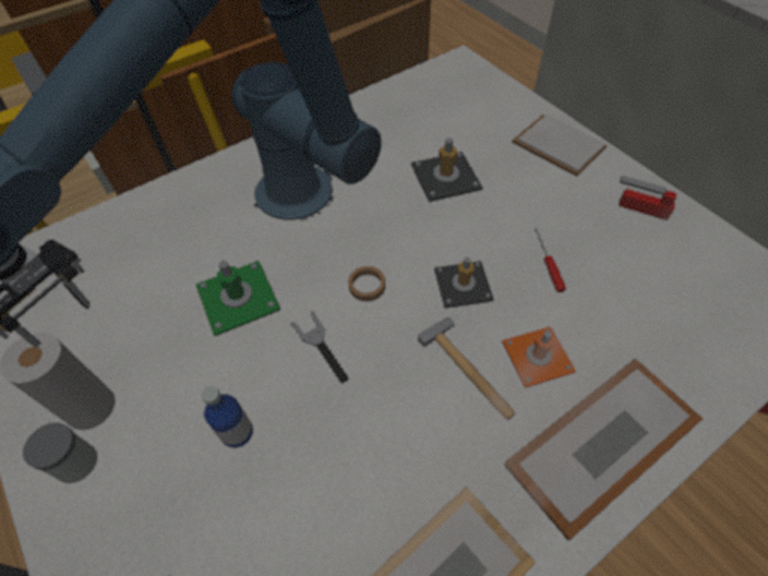

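View pics/b.png

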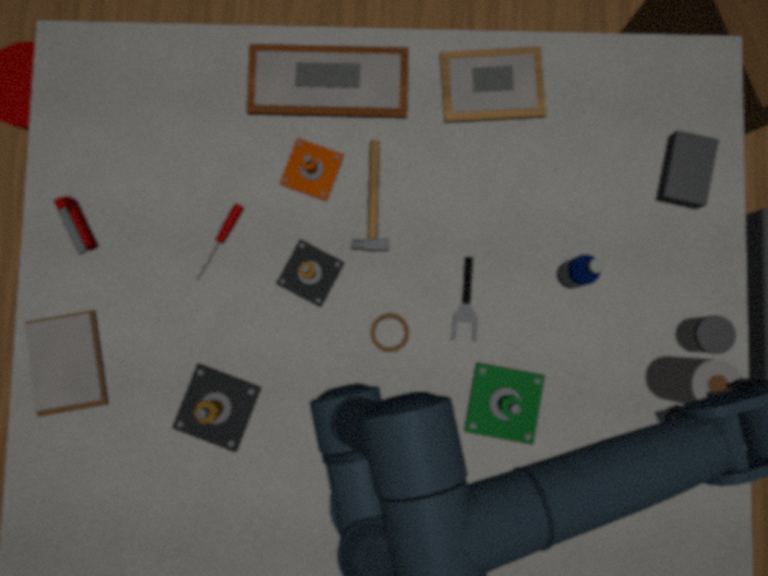

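The smaller black stand is at scene px (309,188) and top px (206,181), where its plate is about 43 px wide. The other black one, at top (145,271), is clearly bigger and the remaining two are green and orange, so I take the one near (520,160). I'll confirm it in an enlarged crop and measure the stand and wrench.

```bash
cat > m1.py <<'E'
from h import *
np.set_printoptions(precision=1,suppress=True)
st=monitor.state();print({k:np.round(st[k],2) for k in ("t","tool_pos","tcp_rot","joint_pos","contact_force","wrist_torque","finger_gap")})
avg={n:np.mean([snapshot(n).astype(float) for _ in range(6)],0) for n in ("scene","top")}
np.savez("avg.npz",**avg)
def blob(n,near,z,cond,R=110):
    im=avg[n];H,W=im.shape[:2];m=cond(im).astype(np.uint8)
    c=px(n,near);vv,uu=np.mgrid[:H,:W];
    P=np.array([ray(n,u,v,z)[:2] for u,v in [(0,0)]]) # placeholder
    m[(uu-c[0])**2+(vv-c[1])**2>(R/3.2)**2]=0
    k,l,s,ce=cv2.connectedComponentsWithStats(m);i=1+np.argmax(s[1:,4]);cs,_=cv2.findContours((l==i).astype(np.uint8),cv2.RETR_EXTERNAL,cv2.CHAIN_APPROX_NONE)
    p=cs[0][:,0,:];Q=np.array([ray(n,u,v,z)[:2] for u,v in p],np.float32);return Q
dark=lambda im: im.max(2)<90
for n in avg:
    Q=blob(n,[520,160,10],10,dark);print(n,"plate",cv2.minAreaRect(Q))
    Q=blob(n,[475,-200,14],14,dark);print(n,"grip",cv2.minAreaRect(Q))
t=[]
for n,P,r in (("scene",[520,160,50],26),("top",[520,160,40],26),("scene",[440,-200,5],40),("top",[440,-200,5],40)):
    c=px(n,P).astype(int);im=avg[n][c[1]-r*3//4:c[1]+r*3//4,c[0]-r:c[0]+r,::-1];t.append(cv2.resize(im.astype(np.uint8),(400,300),interpolation=cv2.INTER_CUBIC));print(n,c,r)
cv2.imwrite("pics/c.png",np.vstack([np.hstack(t[:2]),np.hstack(t[2:])]))
E
python3 m1.py
```

```text
{'t': np.float64(0.6), 'tool_pos': array([ 257.2, -597. ,  205.4]), 'tcp_rot': array([[ 0.9,  0.4,  0. ],
       [ 0.4, -0.9,  0. ],
       [ 0. ,  0. , -1. ]]), 'joint_pos': array([-76.7,  14. ,  89.3,   0. ,  76.7, -10. ]), 'contact_force': array([0.6, 0.4, 0.2]), 'wrist_torque': array([-0. ,  0.1,  0. ]), 'finger_gap': np.float64(93.9)}
scene plate ((524.2314453125, 165.94854736328125), (118.65675354003906, 121.72329711914062), 63.39207077026367)
scene grip ((502.18975830078125, -198.33013916015625), (142.0975799560547, 32.213829040527344), 5.771017074584961)
top plate ((521.3201293945312, 164.63265991210938), (123.24449920654297, 122.33993530273438), 63.66887283325195)
top grip ((499.0157470703125, -197.83616638183594), (24.72735023498535, 136.76759338378906), 87.86100769042969)
scene [307 182] 26
top [206 181] 26
scene [208 225] 40
top [310 207] 40
```

View pics/c.png

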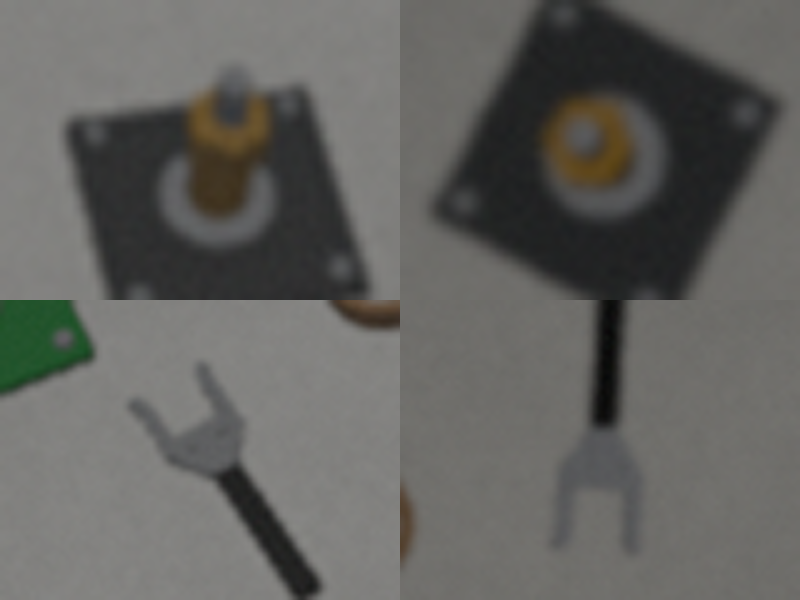

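The crop confirms it: the plate measures about 120 mm, with a brass body, nut and steel rod, so this is the smaller black stand. The wrench lies with its jaws toward the robot (-x). Next I'll fit the nut yaw and the wrench pose.

```bash
cat > m2.py <<'E'
from h import *
from scipy.optimize import minimize
avg=np.load("avg.npz");S=8
def poly(m,n,pts,c0,val):
    p=np.array([px(n,q) for q in pts]);p=((p-c0+.5)*S-.5);h=cv2.convexHull(p.astype(np.float32))
    cv2.fillConvexPoly(m,np.round(h*16).astype(np.int32),val,shift=4)
def circ(c,r,z): return [[c[0]+r*np.cos(a),c[1]+r*np.sin(a),z] for a in np.linspace(0,6.28,40)]
def hexa(c,y,z): return [[c[0]+19.63*np.cos(y+k*np.pi/3),c[1]+19.63*np.sin(y+k*np.pi/3),z] for k in range(6)]
def model(n,c,y,c0,w):
    m=np.zeros((w*S,w*S),np.float32)
    poly(m,n,circ(c,15,16)+circ(c,15,52),c0,.8);poly(m,n,hexa(c,y,52.4)+hexa(c,y,72.4),c0,1.);poly(m,n,circ(c,8,72.4)+circ(c,8,99),c0,0.)
    return m
def br(n,c0,w):
    a=avg[n][c0[1]:c0[1]+w,c0[0]:c0[0]+w];return (a[:,:,0]-a[:,:,2])
W=30;res={}
def cost(n,c,y):
    c0=np.round(px(n,[522,165,55])).astype(int)-W//2;o=br(n,c0,W)
    m=cv2.resize(cv2.GaussianBlur(model(n,c,y,c0,W),(0,0),S*.8),(W,W),interpolation=cv2.INTER_AREA)
    A=np.stack([m.ravel(),np.ones(m.size)],1);s,r,_,_=np.linalg.lstsq(A,o.ravel(),rcond=None);return r[0]/o.var()/o.size
for n in ("scene","top"):
    out=[]
    for yd in range(0,60,5):
        r=minimize(lambda p:cost(n,p,np.radians(yd)),[522,165],method="Nelder-Mead",options=dict(xatol=.1,fatol=1e-5,initial_simplex=[[522,165],[526,165],[522,169]]));out.append((yd,round(r.fun,4),*np.round(r.x,1)))
    print(n,*out,sep="\n")
# wrench silhouette
for n in ("scene","top"):
    a=cv2.GaussianBlur(avg[n],(0,0),.7).mean(2);c=px(n,[470,-198,5]).astype(int);m=np.zeros(a.shape,np.uint8);R=44
    bg=cv2.medianBlur(np.clip(a,0,255).astype(np.uint8),61);d=bg.astype(float)-a
    m[c[1]-R:c[1]+R,c[0]-R:c[0]+R]=((d>25)|(d<-15))[c[1]-R:c[1]+R,c[0]-R:c[0]+R]
    k,l,s,_=cv2.connectedComponentsWithStats(m)
    for i in range(1,k):
        if s[i,4]>25:
            cs,_=cv2.findContours((l==i).astype(np.uint8),0,cv2.CHAIN_APPROX_NONE);Q=np.array([ray(n,u,v,8)[:2] for u,v in cs[0][:,0]],np.float32);print(n,s[i],cv2.minAreaRect(Q),Q.min(0),Q.max(0))
    g=a<62;g[:c[1]-R]=0;g[c[1]+R:]=0;g[:,:c[0]-R]=0;g[:,c[0]+R:]=0
    Q=np.array([ray(n,u,v,11)[:2] for v,u in np.argwhere(g)]);u,s_,vt=np.linalg.svd(Q-Q.mean(0),full_matrices=False);print("grip",Q.mean(0),vt[0],np.percentile((Q-Q.mean(0))@vt[0],[0,100]))
E
python3 m2.py
```

```text
Traceback (most recent call last):
  File "m2.py", line 23, in <module>
    r=minimize(lambda p:cost(n,p,np.radians(yd)),[522,165],method="Nelder-Mead",options=dict(xatol=.1,fatol=1e-5,initial_simplex=[[522,165],[526,165],[522,169]]));out.append((yd,round(r.fun,4),*np.round(r.x,1)))
  File "m2.py", line 23, in <lambda>
    r=minimize(lambda p:cost(n,p,np.radians(yd)),[522,165],method="Nelder-Mead",options=dict(xatol=.1,fatol=1e-5,initial_simplex=[[522,165],[526,165],[522,169]]));out.append((yd,round(r.fun,4),*np.round(r.x,1)))
                        ~~~~^^^^^^^^^^^^^^^^^^^^
  File "m2.py", line 18, in cost
    m=cv2.resize(cv2.GaussianBlur(model(n,c,y,c0,W),(0,0),S*.8),(W,W),interpolation=cv2.INTER_AREA)
                                  ~~~~~^^^^^^^^^^^^
  File "m2.py", line 11, in model
    poly(m,n,circ(c,15,16)+circ(c,15,52),c0,.8);poly(m,n,hexa(c,y,52.4)+hexa(c,y,72.4),c0,1.);poly(m,n,circ(c,8,72.4)+circ(c,8,99),c0,0.)
                                                                                              ~~~~^^^^^^^^^^^^^^^^^^^^^^^^^^^^^^^^^^^^^^^
  File "m2.py", line 5, in poly
    p=np.array([px(n,q) for q in pts]);p=((p-c0+.5)*S-.5);h=cv2.convexHull(p.astype(np.float32))
                ~~^^^^^
  File "h.py", line 5, in px
    c=calibration(name);E=np.array(c["extrinsics"]);q=E[:3,:3].T@(np.array(P,float)-E[:3,3]);return f(c)*q[:2]/q[2]+[c["cx"],c["cy"]]
ValueError: time passes only in moves, steps and waits
```

```bash
sed -i 's/^def f(c)/import functools\ncalibration=functools.lru_cache(None)(calibration)\ndef f(c)/' h.py; time python3 m2.py
```

```text
scene
(0, np.float64(0.1057), np.float64(518.7), np.float64(172.3))
(5, np.float64(0.1089), np.float64(518.7), np.float64(172.3))
(10, np.float64(0.1124), np.float64(518.7), np.float64(172.2))
(15, np.float64(0.1113), np.float64(518.6), np.float64(172.2))
(20, np.float64(0.1058), np.float64(518.7), np.float64(172.2))
(25, np.float64(0.1025), np.float64(518.7), np.float64(172.1))
(30, np.float64(0.1008), np.float64(518.7), np.float64(172.2))
(35, np.float64(0.1011), np.float64(518.6), np.float64(172.2))
(40, np.float64(0.1016), np.float64(518.7), np.float64(172.3))
(45, np.float64(0.1025), np.float64(518.6), np.float64(172.4))
(50, np.float64(0.1037), np.float64(518.3), np.float64(172.5))
(55, np.float64(0.1039), np.float64(518.6), np.float64(172.4))
top
(0, np.float64(0.0514), np.float64(522.8), np.float64(166.8))
(5, np.float64(0.0491), np.float64(522.8), np.float64(166.7))
(10, np.float64(0.0449), np.float64(522.6), np.float64(166.8))
(15, np.float64(0.0407), np.float64(522.6), np.float64(166.8))
(20, np.float64(0.0373), np.float64(522.6), np.float64(166.8))
(25, np.float64(0.0361)
[... 816 characters left out ...]
75, -197.42166137695312), (56.2824821472168, 193.5021514892578), 86.76427459716797) [ 377.55527 -220.87776] [ 572.0605 -164.121 ]
grip [ 363.55623278 -209.87839682] [0.96013774 0.27952732] [-144.06213784  201.20781326]
top [307 171   9  33 226] ((511.611572265625, -199.23306274414062), (24.19392967224121, 112.8239974975586), 87.43328094482422) [ 455.59683 -212.28983] [ 567.67236 -185.38657]
top [266 211   6  22  63] ((388.3871765136719, -53.84048080444336), (72.29012298583984, 17.265472412109375), 1.3047890663146973) [352.0549   -62.795284] [424.405   -44.38708]
grip [ 512.38536293 -198.7963717 ] [-0.99891341  0.04660481] [-54.75682807  53.6634323 ]
real	0m17.017s
user	0m16.180s
sys	0m1.348s
```

Request:
jog_arm(
  series=[
    {"offset":[0.6,-0.66,0],"rot":[0,0,0]},
    {"offset":[0.6,-0.66,0],"rot":[0,0,0]},
    {"offset":[0.6,-0.66,0],"rot":[0,0,0]},
    {"offset":[0.6,-0.66,0],"rot":[0,0,0]},
    {"offset":[0.6,-0.66,0],"rot":[0,0,0]},
    {"offset":[0.6,-0.66,0],"rot":[0,0,0]},
    {"offset":[0.6,-0.66,0],"rot":[0,0,0]},
    {"offset":[0.6,-0.66,0],"rot":[0,0,0]},
    {"offset":[0.6,-0.66,0],"rot":[0,0,0]},
    {"offset":[0.6,-0.66,0],"rot":[0,0,0]},
    {"offset":[0.6,-0.66,0],"rot":[0,0,0]},
    {"offset":[0.6,-0.66,0],"rot":[0,0,0]},
    {"offset":[0.6,-0.66,0],"rot":[0,0,0]},
    {"offset":[0.6,-0.66,0],"rot":[0,0,0]},
    {"offset":[0.6,-0.66,0],"rot":[0,0,0]},
    {"offset":[0.6,-0.66,0],"rot":[0,0,0]},
  ],
)

```text
t: 2.8
tool_pos: [497.9, 98.1, 207.2]
tcp_rot: [[0.923, 0.385, 0.011], [0.385, -0.923, -0.006], [0.008, 0.01, -1.0]]
contact_force: [0.3, -0.5, 0.1]
finger_gap: 94.0
```

Request:
jog_arm(
  series=[
    {"offset":[0,0,0],"rot":[0,0,-1]},
    {"offset":[0,0,0],"rot":[0,0,-1]},
    {"offset":[0,0,0],"rot":[0,0,-1]},
    {"offset":[0,0,0],"rot":[0,0,-1]},
    {"offset":[0,0,0],"rot":[0,0,-1]},
    {"offset":[0,0,0],"rot":[0,0,-1]},
    {"offset":[0,0,0],"rot":[0,0,-1]},
    {"offset":[0,0,0],"rot":[0,0,-1]},
    {"offset":[0,0,0],"rot":[0,0,-1]},
    {"offset":[0,0,0],"rot":[0,0,0]},
  ],
)

```text
t: 3.8
tool_pos: [498.7, 105.4, 208.1]
tcp_rot: [[0.04, 0.999, 0.013], [0.999, -0.04, -0.005], [-0.004, 0.013, -1.0]]
contact_force: [0.3, -0.1, -0.1]
finger_gap: 93.9
```

```bash
cat > go.py <<'E'
import sys
from h import *
from scipy.spatial.transform import Rotation as Ro
def go(x,y,z,psi):
    s=monitor.state();R=np.array(s["tcp_rot"]);c,n=np.cos(np.radians(psi)),np.sin(np.radians(psi))
    D=np.array([[c,n,0],[n,-c,0],[0,0,-1]]);o=R.T@(np.array([x,y,z])-s["tool_pos"])/50;r=Ro.from_matrix(R.T@D).as_rotvec()/.12
    print("t",round(s["t"],2),"p",np.round(s["tool_pos"],1),"psi",round(float(np.degrees(np.arctan2(R[1,0],R[0,0]))),2),"F",np.round(s["contact_force"],1),"M",np.round(s["wrist_torque"],3),"gap",round(float(s["finger_gap"]),2),"j",np.round(s["joint_pos"],0))
    print("offset",np.round(o,3),"rot",np.round(r,3))
if __name__=="__main__": go(*map(float,sys.argv[1:]))
E
python3 go.py 522.7 165.8 130 85
```

```text
t 3.8 p [498.7 105.4 208.1] psi 87.73 F [ 0.3 -0.1 -0.1] M [-0.027 -0.144 -0.055] gap 93.88 j [ -1.  -6. 110.  -0.  75.   2.]
offset [1.232 0.412 1.563] rot [0.108 0.033 0.397]
```

Request:
jog_arm(
  series=[
    {"offset":[0.45,0.15,0.5],"rot":[0.1,0.03,0.2]},
    {"offset":[0.45,0.15,0.5],"rot":[0,0,0.2]},
    {"offset":[0.4,0.13,0.5],"rot":[0,0,0]},
    {"offset":[0,0,0],"rot":[0,0,0]},
  ],
)

```text
t: 4.2
tool_pos: [527.5, 170.0, 133.2]
tcp_rot: [[0.103, 0.995, 0.006], [0.995, -0.103, -0.001], [-0.0, 0.006, -1.0]]
contact_force: [0.4, -0.8, -0.2]
finger_gap: 93.4
```

```bash
python3 go.py 522.7 165.8 100 85; python3 - <<'E'
from h import *
t=[]
for n in ("scene","top"):
    c=px(n,[520,160,70]).astype(int);im=snapshot(n)[c[1]-36:c[1]+36,c[0]-48:c[0]+48,::-1];t.append(cv2.resize(im,(400,300),interpolation=cv2.INTER_CUBIC))
cv2.imwrite("pics/d.png",np.hstack(t))
E
```

```text
t 4.2 p [527.5 170.  133.2] psi 84.11 F [ 0.4 -0.8 -0.2] M [ 0.028 -0.012  0.016] gap 93.43 j [  6.   6. 107.  -0.  67.  12.]
offset [-0.094 -0.091  0.663] rot [ 0.05   0.002 -0.129]
```

View pics/d.png

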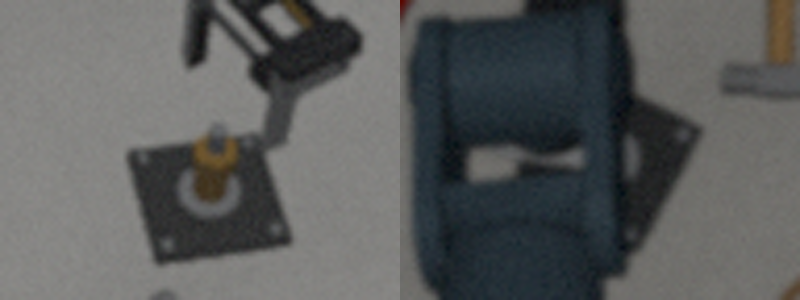

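Request:
jog_arm(
  series=[
    {"offset":[-0.1,-0.09,0.33],"rot":[0.05,0,-0.13]},
    {"offset":[0,0,0.4],"rot":[0,0,0]},
    {"offset":[0,0,0.4],"rot":[0,0,0]},
    {"offset":[0,0,0.4],"rot":[0,0,0]},
    {"offset":[0,0,0],"rot":[0,0,0]},
  ],
)

```text
t: 4.8
tool_pos: [527.1, 159.7, 62.5]
tcp_rot: [[0.091, 0.996, 0.016], [0.996, -0.091, -0.0], [0.001, 0.015, -1.0]]
contact_force: [0.4, -0.2, 0.4]
finger_gap: 94.1
```

```bash
python3 go.py 522.7 165.8 46 85
```

```text
t 4.8 p [527.1 159.7  62.5] psi 84.76 F [ 0.4 -0.2  0.4] M [-0.072 -0.077 -0.008] gap 94.06 j [  5.  11. 110.  -0.  59.  10.]
offset [ 0.113 -0.104  0.328] rot [ 0.129 -0.01  -0.035]
```

Request:
jog_arm(
  series=[
    {"offset":[0.11,-0.1,0.16],"rot":[0.13,0,-0.03]},
    {"offset":[0,0,0.14],"rot":[0,0,0]},
    {"offset":[0,0,0],"rot":[0,0,0]},
  ],
)

```text
t: 5.1
tool_pos: [523.7, 164.9, 48.9]
tcp_rot: [[0.089, 0.996, 0.003], [0.996, -0.089, 0.002], [0.002, 0.002, -1.0]]
contact_force: [-0.8, 0.7, 0.3]
finger_gap: 93.7
```

```bash
python3 go.py 522.7 165.8 46 85
```

```text
t 5.1 p [523.7 164.9  48.9] psi 84.89 F [-0.8  0.7  0.3] M [-0.016 -0.072  0.01 ] gap 93.69 j [  6.  12. 110.   0.  58.  11.]
offset [ 0.017 -0.021  0.058] rot [ 0.021 -0.016 -0.017]
```

Good. I'll close lightly (3 N) to feel the nut without turning it.

Request:
jog_arm(
  series=[
    {"offset":[0.02,-0.02,0.05],"rot":[0,0,0]},
    {"offset":[0,0,0],"rot":[0,0,0]},
    {"offset":[0,0,0],"rot":[0,0,0]},
    {"offset":[0,0,0],"rot":[0,0,0]},
    {"offset":[0,0,0],"rot":[0,0,0]},
  ],
  fingers=-0.35,
  squeeze=3,
)

```text
t: 5.6
tool_pos: [524.3, 166.4, 48.3]
tcp_rot: [[0.089, 0.996, 0.006], [0.996, -0.089, 0.002], [0.003, 0.006, -1.0]]
contact_force: [0.1, 0.2, -0.4]
finger_gap: 57.4
```

```bash
python3 go.py 522.7 165.8 46 85
```

```text
t 5.6 p [524.3 166.4  48.3] psi 84.92 F [ 0.1  0.2 -0.4] M [-0.01  -0.018 -0.019] gap 57.4 j [  6.  12. 110.   0.  58.  11.]
offset [-0.015 -0.031  0.045] rot [ 0.052 -0.021 -0.012]
```

Request:
jog_arm(
  series=[
    {"offset":[0,0,0],"rot":[0,0,0]},
    {"offset":[0,0,0],"rot":[0,0,0]},
    {"offset":[0,0,0],"rot":[0,0,0]},
    {"offset":[0,0,0],"rot":[0,0,0]},
    {"offset":[0,0,0],"rot":[0,0,0]},
  ],
  fingers=-0.4,
)

```text
t: 6.1
tool_pos: [521.1, 166.7, 47.9]
tcp_rot: [[0.088, 0.996, -0.002], [0.996, -0.088, 0.002], [0.002, -0.002, -1.0]]
contact_force: [0.7, -0.9, 0.2]
finger_gap: 33.9
```

```bash
python3 go.py 522.7 165.8 46 85; python3 go.py 522.7 165.8 46 85
```

```text
t 6.1 p [521.1 166.7  47.9] psi 84.95 F [ 0.7 -0.9  0.2] M [-0.064 -0.21   0.074] gap 33.88 j [  6.  12. 110.   0.  58.  11.]
offset [-0.015  0.034  0.038] rot [-0.017 -0.015 -0.008]
t 6.1 p [521.1 166.7  47.9] psi 84.95 F [ 0.7 -0.9  0.2] M [-0.064 -0.21   0.074] gap 33.88 j [  6.  12. 110.   0.  58.  11.]
offset [-0.015  0.034  0.038] rot [-0.017 -0.015 -0.008]
```

Request:
jog_arm(
  series=[
    {"offset":[0,0,0],"rot":[0,0,0]},
    {"offset":[0,0,0],"rot":[0,0,0]},
    {"offset":[0,0,0],"rot":[0,0,0]},
  ],
  fingers=-0.5,
  squeeze=30,
)

```text
t: 6.4
tool_pos: [521.2, 166.7, 47.9]
tcp_rot: [[0.088, 0.996, -0.002], [0.996, -0.088, 0.002], [0.002, -0.002, -1.0]]
contact_force: [-1.9, 0.2, 1.1]
finger_gap: 33.8
```

```bash
python3 go.py 522.7 165.8 46 85
```

```text
t 6.4 p [521.2 166.7  47.9] psi 84.98 F [-1.9  0.2  1.1] M [0.    0.247 0.106] gap 33.82 j [  6.  12. 110.   0.  58.  11.]
offset [-0.015  0.032  0.038] rot [-0.015 -0.014 -0.003]
```

Request:
jog_arm(
  series=[
    {"offset":[0,0,0],"rot":[0,0,0.3]},
    {"offset":[0,0,0],"rot":[0,0,0.3]},
    {"offset":[0,0,0],"rot":[0,0,0.3]},
  ],
)

```text
t: 6.7
tool_pos: [521.1, 166.7, 47.9]
tcp_rot: [[0.197, 0.98, -0.002], [0.98, -0.197, 0.002], [0.001, -0.002, -1.0]]
contact_force: [-1.6, -0.3, 1.1]
finger_gap: 33.8
```

```bash
python3 go.py 522.7 165.8 46 85
```

```text
t 6.7 p [521.1 166.7  47.9] psi 78.64 F [-1.6 -0.3  1.1] M [0.033 0.186 0.229] gap 33.8 j [  6.  12. 110.   0.  58.  17.]
offset [-0.011  0.035  0.038] rot [-0.017 -0.011 -0.925]
```

Request:
jog_arm(
  series=[
    {"offset":[0,0,0],"rot":[0,0,0.3]},
    {"offset":[0,0,0],"rot":[0,0,0.3]},
    {"offset":[0,0,0],"rot":[0,0,0.3]},
  ],
)

```text
t: 7.0
tool_pos: [521.0, 166.7, 47.8]
tcp_rot: [[0.305, 0.952, -0.002], [0.952, -0.305, 0.001], [0.001, -0.003, -1.0]]
contact_force: [-1.6, 0.3, 0.9]
finger_gap: 34.0
```

```bash
python3 go.py 522.7 165.8 46 85
```

```text
t 7.0 p [521.  166.7  47.8] psi 72.26 F [-1.6  0.3  0.9] M [-0.006  0.221  0.174] gap 33.96 j [  6.  12. 110.   0.  58.  23.]
offset [-0.006  0.038  0.035] rot [-0.021 -0.007 -1.853]
```

Request:
jog_arm(
  series=[
    {"offset":[0,0,0],"rot":[0,0,0.3]},
    {"offset":[0,0,0],"rot":[0,0,0.3]},
    {"offset":[0,0,0],"rot":[0,0,0.3]},
    {"offset":[0,0,0],"rot":[0,0,0.3]},
  ],
)

```text
t: 7.4
tool_pos: [520.9, 166.7, 47.7]
tcp_rot: [[0.442, 0.897, -0.003], [0.897, -0.442, 0.001], [-0.0, -0.003, -1.0]]
contact_force: [-1.1, 0.3, 1.1]
finger_gap: 34.1
```

```bash
python3 go.py 522.7 165.8 46 85
```

```text
t 7.4 p [520.9 166.7  47.7] psi 63.76 F [-1.1  0.3  1.1] M [0.021 0.183 0.187] gap 34.12 j [  6.  12. 110.   0.  58.  32.]
offset [-0.001  0.04   0.034] rot [-2.300e-02 -3.000e-03 -3.089e+00]
```

Request:
jog_arm(
  series=[
    {"offset":[0,0,0],"rot":[0,0,0.2]},
    {"offset":[0,0,0],"rot":[0,0,0.2]},
  ],
)

```text
t: 7.6
tool_pos: [520.9, 166.7, 47.7]
tcp_rot: [[0.486, 0.874, -0.003], [0.874, -0.486, 0.001], [-0.0, -0.003, -1.0]]
contact_force: [-1.8, -0.3, 1.7]
finger_gap: 34.0
```

```bash
python3 go.py 522.7 165.8 46 85
```

```text
t 7.6 p [520.9 166.7  47.7] psi 60.9 F [-1.8 -0.3  1.7] M [0.088 0.25  0.217] gap 34.04 j [  6.  12. 110.   0.  58.  35.]
offset [0.001 0.04  0.034] rot [-2.400e-02 -1.000e-03 -3.505e+00]
```

Request:
jog_arm(
  series=[
    {"offset":[0,0,0],"rot":[0,0,0.2]},
    {"offset":[0,0,0],"rot":[0,0,0.2]},
  ],
)

```text
t: 7.8
tool_pos: [520.9, 166.8, 47.7]
tcp_rot: [[0.531, 0.848, -0.003], [0.848, -0.531, 0.001], [-0.001, -0.003, -1.0]]
contact_force: [-2.2, 0.0, 0.7]
finger_gap: 33.6
```

```bash
python3 go.py 522.7 165.8 46 85 | head -1
```

```text
t 7.8 p [520.9 166.8  47.7] psi 57.96 F [-2.2  0.   0.7] M [0.024 0.243 0.206] gap 33.62 j [  6.  12. 110.   0.  58.  38.]
```

Request:
jog_arm(
  series=[
    {"offset":[0,0,0],"rot":[0,0,0.2]},
    {"offset":[0,0,0],"rot":[0,0,0.2]},
  ],
)

```text
t: 8.0
tool_pos: [520.8, 166.8, 47.6]
tcp_rot: [[0.574, 0.819, -0.003], [0.819, -0.574, 0.001], [-0.001, -0.003, -1.0]]
contact_force: [-1.5, 1.3, 1.6]
finger_gap: 33.5
```

```bash
python3 go.py 522.7 165.8 46 85 | head -1
```

```text
t 8.0 p [520.8 166.8  47.6] psi 54.98 F [-1.5  1.3  1.6] M [0.084 0.199 0.19 ] gap 33.53 j [  6.  12. 110.   0.  58.  41.]
```

Request:
jog_arm(
  series=[
    {"offset":[0,0,0],"rot":[0,0,0.2]},
    {"offset":[0,0,0],"rot":[0,0,0.2]},
  ],
)

```text
t: 8.2
tool_pos: [520.8, 166.8, 47.6]
tcp_rot: [[0.616, 0.788, -0.003], [0.788, -0.616, 0.001], [-0.001, -0.003, -1.0]]
contact_force: [-1.7, 0.4, 0.6]
finger_gap: 33.8
```

```bash
python3 go.py 522.7 165.8 46 85 | head -1
```

```text
t 8.2 p [520.8 166.8  47.6] psi 51.99 F [-1.7  0.4  0.6] M [0.04  0.231 0.2  ] gap 33.83 j [  6.  12. 110.   0.  58.  44.]
```

Request:
jog_arm(
  series=[
    {"offset":[0,0,0],"rot":[0,0,0.2]},
    {"offset":[0,0,0],"rot":[0,0,0.2]},
  ],
)

```text
t: 8.4
tool_pos: [520.8, 166.8, 47.6]
tcp_rot: [[0.656, 0.755, -0.003], [0.755, -0.656, 0.001], [-0.001, -0.003, -1.0]]
contact_force: [-1.1, -0.5, 0.3]
finger_gap: 33.6
```

```bash
python3 go.py 522.7 165.8 46 85 | head -1
```

```text
t 8.4 p [520.8 166.8  47.6] psi 48.99 F [-1.1 -0.5  0.3] M [0.046 0.258 0.207] gap 33.63 j [  6.  12. 110.   0.  58.  47.]
```

Request:
jog_arm(
  series=[
    {"offset":[0,0,0],"rot":[0,0,0.2]},
    {"offset":[0,0,0],"rot":[0,0,0.2]},
  ],
)

```text
t: 8.6
tool_pos: [520.8, 166.8, 47.6]
tcp_rot: [[0.695, 0.719, -0.003], [0.719, -0.695, 0.001], [-0.001, -0.003, -1.0]]
contact_force: [-1.1, 0.2, 0.4]
finger_gap: 34.0
```

```bash
python3 go.py 522.7 165.8 46 85 | head -1
```

```text
t 8.6 p [520.8 166.8  47.6] psi 45.99 F [-1.1  0.2  0.4] M [0.048 0.212 0.229] gap 33.99 j [  6.  12. 110.   0.  58.  50.]
```

Request:
jog_arm(
  series=[
    {"offset":[0,0,0],"rot":[0,0,0.2]},
    {"offset":[0,0,0],"rot":[0,0,0.2]},
  ],
)

```text
t: 8.8
tool_pos: [520.8, 166.8, 47.5]
tcp_rot: [[0.731, 0.682, -0.003], [0.682, -0.731, 0.001], [-0.001, -0.003, -1.0]]
contact_force: [-1.5, 0.6, 1.0]
finger_gap: 33.7
```

```bash
python3 go.py 522.7 165.8 46 85 | head -1
```

```text
t 8.8 p [520.8 166.8  47.5] psi 42.99 F [-1.5  0.6  1. ] M [-0.014  0.204  0.231] gap 33.68 j [  6.  12. 110.   0.  58.  53.]
```

Request:
jog_arm(
  series=[
    {"offset":[0,0,0],"rot":[0,0,0.2]},
    {"offset":[0,0,0],"rot":[0,0,0.2]},
  ],
)

```text
t: 9.0
tool_pos: [520.7, 166.9, 47.5]
tcp_rot: [[0.766, 0.643, -0.003], [0.643, -0.766, 0.001], [-0.002, -0.003, -1.0]]
contact_force: [-1.4, 0.8, 0.8]
finger_gap: 33.8
```

```bash
python3 go.py 522.7 165.8 46 85 | head -1
```

```text
t 9.0 p [520.7 166.9  47.5] psi 39.99 F [-1.4  0.8  0.8] M [0.042 0.213 0.236] gap 33.8 j [  6.  12. 110.   0.  58.  56.]
```

Request:
jog_arm(
  series=[
    {"offset":[0,0,0],"rot":[0,0,0.2]},
    {"offset":[0,0,0],"rot":[0,0,0.2]},
  ],
)

```text
t: 9.2
tool_pos: [520.7, 166.9, 47.5]
tcp_rot: [[0.799, 0.602, -0.003], [0.602, -0.799, 0.001], [-0.002, -0.003, -1.0]]
contact_force: [-1.5, 0.5, 1.3]
finger_gap: 33.5
```

```bash
python3 go.py 522.7 165.8 46 85 | head -1
```

```text
t 9.2 p [520.7 166.9  47.5] psi 36.99 F [-1.5  0.5  1.3] M [0.081 0.225 0.257] gap 33.48 j [  6.  12. 110.   0.  58.  59.]
```

Request:
jog_arm(
  series=[
    {"offset":[0,0,0],"rot":[0,0,0.2]},
    {"offset":[0,0,0],"rot":[0,0,0.2]},
  ],
)

```text
t: 9.4
tool_pos: [520.7, 166.9, 47.5]
tcp_rot: [[0.829, 0.559, -0.003], [0.559, -0.829, 0.001], [-0.002, -0.003, -1.0]]
contact_force: [-1.7, 0.4, 0.4]
finger_gap: 34.1
```

```bash
python3 go.py 522.7 165.8 46 85 | head -1
```

```text
t 9.4 p [520.7 166.9  47.5] psi 33.99 F [-1.7  0.4  0.4] M [0.122 0.167 0.215] gap 34.13 j [  6.  12. 110.   0.  58.  62.]
```

Request:
jog_arm(
  series=[
    {"offset":[0,0,0],"rot":[0,0,0.2]},
    {"offset":[0,0,0],"rot":[0,0,0.2]},
  ],
)

```text
t: 9.6
tool_pos: [520.7, 166.9, 47.4]
tcp_rot: [[0.857, 0.515, -0.003], [0.515, -0.857, 0.001], [-0.002, -0.003, -1.0]]
contact_force: [-1.4, 0.8, 0.1]
finger_gap: 33.9
```

```bash
python3 go.py 522.7 165.8 46 85 | head -1
```

```text
t 9.6 p [520.7 166.9  47.4] psi 31.03 F [-1.4  0.8  0.1] M [0.183 0.22  0.518] gap 33.94 j [  6.  12. 110.   0.  58.  65.]
```

Tight: the torque stepped from about 0.22 to 0.52 N m at psi = 31°, with the nut axis at (520.8, 166.8). I'll open, lift clear and go to the wrench.

Request:
jog_arm(
  series=[
    {"offset":[0,0,0],"rot":[0,0,0]},
    {"offset":[0,0,0],"rot":[0,0,0]},
    {"offset":[0,0,0],"rot":[0,0,0]},
    {"offset":[0,0,0],"rot":[0,0,0]},
    {"offset":[0,0,-0.5],"rot":[0,0,0]},
    {"offset":[0,0,-0.6],"rot":[0,0,0]},
    {"offset":[0,0,-0.6],"rot":[0,0,0]},
    {"offset":[0,0,-0.6],"rot":[0,0,0]},
    {"offset":[0,0,-0.4],"rot":[0,0,0]},
  ],
  fingers=1,
)

```text
t: 10.5
tool_pos: [519.3, 165.8, 183.2]
tcp_rot: [[0.859, 0.511, -0.009], [0.511, -0.859, 0.0], [-0.008, -0.005, -1.0]]
contact_force: [0.5, 0.6, -0.9]
finger_gap: 93.9
```

```bash
python3 go.py 505 -198.5 150 177.2
```

```text
t 10.5 p [519.3 165.8 183.2] psi 30.76 F [ 0.5  0.6 -0.9] M [ 0.035 -0.008 -0.028] gap 93.87 j [  6.   2. 105.   0.  73.  65.]
offset [-3.967  6.118  0.663] rot [ -0.097  -0.029 -21.298]
```

Request:
jog_arm(
  series=[
    {"offset":[-0.44,0.68,0],"rot":[-0.1,-0.03,0]},
    {"offset":[-0.44,0.68,0],"rot":[0,0,0]},
    {"offset":[-0.44,0.68,0],"rot":[0,0,0]},
    {"offset":[-0.44,0.68,0],"rot":[0,0,0]},
    {"offset":[-0.44,0.68,0],"rot":[0,0,0]},
    {"offset":[-0.44,0.68,0],"rot":[0,0,0]},
    {"offset":[-0.44,0.68,0],"rot":[0,0,0]},
    {"offset":[-0.44,0.68,0],"rot":[0,0,0]},
    {"offset":[-0.44,0.68,0],"rot":[0,0,0]},
  ],
)

```text
t: 11.4
tool_pos: [509.7, -208.0, 194.3]
tcp_rot: [[0.855, 0.518, 0.01], [0.518, -0.855, -0.013], [0.002, 0.016, -1.0]]
contact_force: [0.4, 0.1, 0.7]
finger_gap: 94.1
```

Request:
jog_arm(
  series=[
    {"offset":[0,0,0],"rot":[0,0,-1]},
    {"offset":[0,0,0],"rot":[0,0,-1]},
    {"offset":[0,0,0],"rot":[0,0,-1]},
    {"offset":[0,0,0],"rot":[0,0,-1]},
    {"offset":[0,0,0],"rot":[0,0,-1]},
    {"offset":[0,0,0],"rot":[0,0,-1]},
    {"offset":[0,0,0],"rot":[0,0,-1]},
    {"offset":[0,0,0],"rot":[0,0,-1]},
    {"offset":[0,0,0],"rot":[0,0,-1]},
    {"offset":[0,0,0],"rot":[0,0,-1]},
    {"offset":[0,0,0],"rot":[0,0,-1]},
    {"offset":[0,0,0],"rot":[0,0,-1]},
    {"offset":[0,0,0],"rot":[0,0,-1]},
    {"offset":[0,0,0],"rot":[0,0,-1]},
    {"offset":[0,0,0],"rot":[0,0,-1]},
    {"offset":[0,0,0],"rot":[0,0,-1]},
    {"offset":[0,0,0],"rot":[0,0,-1]},
    {"offset":[0,0,0],"rot":[0,0,-1]},
    {"offset":[0,0,0],"rot":[0,0,-1]},
    {"offset":[0,0,0],"rot":[0,0,-1]},
  ],
)

```text
t: 13.4
tool_pos: [508.7, -216.5, 194.1]
tcp_rot: [[-0.994, 0.111, 0.013], [0.111, 0.994, -0.016], [-0.015, -0.015, -1.0]]
contact_force: [-0.2, -0.3, -0.3]
finger_gap: 94.2
```

```bash
python3 go.py 506 -198.7 60 177.2
```

```text
t 13.4 p [ 508.7 -216.5  194.1] psi 173.64 F [-0.2 -0.3 -0.3] M [ 0.02  -0.185  0.005] gap 94.25 j [ -35.    1.  105.   -0.   73. -118.]
offset [0.132 0.387 2.675] rot [-0.128  0.119 -0.519]
```

Request:
jog_arm(
  series=[
    {"offset":[0.13,0.39,0.4],"rot":[-0.13,0.12,-0.52]},
    {"offset":[0,0,0.6],"rot":[0,0,0]},
    {"offset":[0,0,0.6],"rot":[0,0,0]},
    {"offset":[0,0,0.6],"rot":[0,0,0]},
    {"offset":[0,0,0.3],"rot":[0,0,0]},
    {"offset":[0,0,0],"rot":[0,0,0]},
  ],
)

```text
t: 14.0
tool_pos: [506.3, -197.4, 66.6]
tcp_rot: [[-0.999, 0.045, 0.005], [0.045, 0.999, -0.003], [-0.005, -0.002, -1.0]]
contact_force: [0.7, 0.2, 0.1]
finger_gap: 93.6
```

```bash
python3 go.py 506 -198.7 3.5 177.2
```

```text
t 14.0 p [ 506.3 -197.4   66.6] psi 177.41 F [0.7 0.2 0.1] M [ 0.044 -0.122 -0.005] gap 93.64 j [ -33.   10.  110.    0.   60. -121.]
offset [ 0.012 -0.023  1.262] rot [-0.02   0.041  0.031]
```

Request:
jog_arm(
  series=[
    {"offset":[0,-0.02,0.5],"rot":[-0.02,0.04,0.03]},
    {"offset":[0,0,0.4],"rot":[0,0,0]},
    {"offset":[0,0,0.2],"rot":[0,0,0]},
    {"offset":[0,0,0],"rot":[0,0,0]},
  ],
  fingers=0,
)

```text
t: 14.4
tool_pos: [509.2, -200.5, 13.8]
tcp_rot: [[-0.999, 0.049, 0.005], [0.049, 0.999, -0.004], [-0.006, -0.003, -1.0]]
contact_force: [0.9, -0.1, -0.4]
finger_gap: 65.7
```

```bash
python3 go.py 506 -198.7 4 177.2; python3 - <<'E'
from h import *
t=[]
for n in ("scene","top"):
    c=px(n,[470,-198,10]).astype(int);im=snapshot(n)[c[1]-33:c[1]+33,c[0]-44:c[0]+44,::-1];t.append(cv2.resize(im,(400,300),interpolation=cv2.INTER_CUBIC))
cv2.imwrite("pics/e.png",np.hstack(t))
E
```

```text
t 14.4 p [ 509.2 -200.5   13.8] psi 177.17 F [ 0.9 -0.1 -0.4] M [ 0.051 -0.103 -0.006] gap 65.68 j [ -33.   15.  110.   -0.   54. -121.]
offset [0.067 0.033 0.196] rot [-0.028  0.046 -0.004]
```

View pics/e.png

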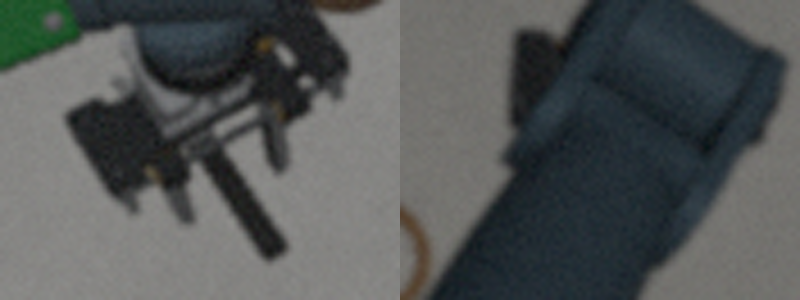

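Fingers straddle the grip (scene crop tips at (185,215) and (280,165), with the handle midway between them). I'll descend and grip.

Request:
jog_arm(
  series=[
    {"offset":[0.06,0.03,0.1],"rot":[-0.03,0.05,0]},
    {"offset":[0,0,0.08],"rot":[0,0,0]},
    {"offset":[0,0,0],"rot":[0,0,0]},
  ],
  squeeze=10,
)

```text
t: 14.8
tool_pos: [509.1, -200.5, 8.6]
tcp_rot: [[-0.999, 0.049, 0.006], [0.049, 0.999, -0.004], [-0.006, -0.004, -1.0]]
contact_force: [0.1, 0.4, 0.4]
finger_gap: 47.0
```

Request:
jog_arm(
  series=[
    {"offset":[0,0,0],"rot":[0,0,0]},
    {"offset":[0,0,0],"rot":[0,0,0]},
    {"offset":[0,0,0],"rot":[0,0,0]},
    {"offset":[0,0,0],"rot":[0,0,0]},
    {"offset":[0,0,0],"rot":[0,0,0]},
    {"offset":[0,0,0],"rot":[0,0,0]},
  ],
  fingers=-0.8,
)

```text
t: 15.4
tool_pos: [509.5, -200.6, 9.2]
tcp_rot: [[-0.999, 0.049, 0.007], [0.049, 0.999, -0.004], [-0.007, -0.004, -1.0]]
contact_force: [-0.4, 0.8, -0.6]
finger_gap: 19.7
```

```bash
python3 go.py 506 -198.7 4 177.2
```

```text
t 15.4 p [ 509.5 -200.6    9.2] psi 177.19 F [-0.4  0.8 -0.6] M [ 0.113 -0.138  0.007] gap 19.68 j [ -33.   16.  110.    0.   53. -121.]
offset [0.072 0.035 0.104] rot [-0.032  0.058 -0.002]
```

Request:
jog_arm(
  series=[
    {"offset":[0.05,0.03,0],"rot":[0,0.05,0]},
    {"offset":[0,0,0.1],"rot":[0,0.05,0]},
    {"offset":[0,0,0.05],"rot":[0,0.03,0]},
  ],
  fingers=-0.4,
)

```text
t: 15.7
tool_pos: [507.0, -199.1, 1.7]
tcp_rot: [[-0.999, 0.049, -0.009], [0.049, 0.999, -0.004], [0.009, -0.004, -1.0]]
contact_force: [0.1, 0.5, 0.1]
finger_gap: 28.0
```

```bash
python3 go.py 506 -198.7 4 177.2
```

```text
t 15.7 p [ 507.  -199.1    1.7] psi 177.18 F [0.1 0.5 0.1] M [ 0.043 -0.136  0.036] gap 28.02 j [ -33.   17.  110.   -1.   53. -120.]
offset [ 0.021  0.007 -0.047] rot [-0.037 -0.076 -0.002]
```

Request:
jog_arm(
  series=[
    {"offset":[0,0,-0.03],"rot":[-0.03,-0.07,0]},
    {"offset":[0,0,0],"rot":[0,0,0]},
    {"offset":[0,0,0],"rot":[0,0,0]},
    {"offset":[0,0,0],"rot":[0,0,0]},
    {"offset":[0,0,0],"rot":[0,0,0]},
  ],
  fingers=-0.8,
  squeeze=60,
)

```text
t: 16.2
tool_pos: [506.8, -199.0, 2.7]
tcp_rot: [[-0.999, 0.049, -0.001], [0.049, 0.999, -0.0], [0.001, -0.0, -1.0]]
contact_force: [-0.2, 0.0, -0.5]
finger_gap: 19.4
```

```bash
python3 go.py 506 -198.7 120 177.2
```

```text
t 16.2 p [ 506.8 -199.     2.7] psi 177.2 F [-0.2  0.  -0.5] M [ 0.04  -0.213  0.009] gap 19.39 j [ -33.   16.  111.   -0.   53. -121.]
offset [ 0.019  0.005 -2.346] rot [-0.    -0.008 -0.   ]
```

Request:
jog_arm(
  series=[
    {"offset":[0,0,-0.5],"rot":[0,0,0]},
    {"offset":[0,0,-0.6],"rot":[0,0,0]},
    {"offset":[0,0,-0.6],"rot":[0,0,0]},
    {"offset":[0,0,-0.5],"rot":[0,0,0]},
    {"offset":[0,0,0],"rot":[0,0,0.5]},
    {"offset":[0,0,0],"rot":[0,0,0.8]},
    {"offset":[0,0,0],"rot":[0,0,0.8]},
    {"offset":[0,0,0],"rot":[0,0,0.8]},
    {"offset":[0,0,0],"rot":[0,0,0.8]},
    {"offset":[0,0,0],"rot":[0,0,0.8]},
    {"offset":[0,0,0],"rot":[0,0,0.8]},
    {"offset":[0,0,0],"rot":[0,0,0.8]},
    {"offset":[0,0,0],"rot":[0,0,0.8]},
    {"offset":[0,0,0],"rot":[0,0,0.8]},
    {"offset":[0,0,0],"rot":[0,0,0.8]},
    {"offset":[0,0,0],"rot":[0,0,0.8]},
    {"offset":[0,0,0],"rot":[0,0,0.8]},
    {"offset":[0,0,0],"rot":[0,0,0.8]},
    {"offset":[0,0,0],"rot":[0,0,0.8]},
    {"offset":[0,0,0],"rot":[0,0,0.5]},
  ],
)

```text
t: 18.2
tool_pos: [499.9, -194.6, 108.3]
tcp_rot: [[0.005, 1.0, -0.014], [1.0, -0.005, 0.008], [0.008, -0.015, -1.0]]
contact_force: [-0.1, -0.0, -1.6]
finger_gap: 19.1
```

```bash
python3 go.py 523.5 -5 110 91
```

```text
t 18.2 p [ 499.9 -194.6  108.3] psi 89.72 F [-0.1 -0.  -1.6] M [-0.111 -0.104  0.011] gap 19.07 j [-33.   6. 109.  -0.  66. -33.]
offset [ 3.794  0.454 -0.008] rot [-0.12  -0.071 -0.186]
```

Request:
jog_arm(
  series=[
    {"offset":[0.4,0.1,0],"rot":[-0.12,-0.07,-0.18]},
    {"offset":[0.6,0.1,0],"rot":[0,0,0]},
    {"offset":[0.7,0.1,0],"rot":[0,0,0]},
    {"offset":[0.7,0.1,0],"rot":[0,0,0]},
    {"offset":[0.6,0.05,0],"rot":[0,0,0]},
    {"offset":[0.4,0,0],"rot":[0,0,0]},
    {"offset":[0.2,0,0],"rot":[0,0,0]},
  ],
)

```text
t: 18.9
tool_pos: [518.3, -9.1, 105.6]
tcp_rot: [[-0.012, 1.0, -0.004], [1.0, 0.012, 0.0], [0.0, -0.004, -1.0]]
contact_force: [-0.6, -0.3, -1.2]
finger_gap: 19.3
```

```bash
python3 go.py 523.8 -5 60.7 91
```

```text
t 18.9 p [518.3  -9.1 105.6] psi 90.67 F [-0.6 -0.3 -1.2] M [-0.077 -0.069 -0.016] gap 19.3 j [-14.   3. 113.  -0.  64. -14.]
offset [0.081 0.115 0.898] rot [-0.031 -0.003 -0.048]
```

Request:
jog_arm(
  series=[
    {"offset":[0,0.1,0.4],"rot":[-0.03,0,-0.05]},
    {"offset":[0,0,0.4],"rot":[0,0,0]},
    {"offset":[0,0,0.1],"rot":[0,0,0]},
  ],
)

```text
t: 19.2
tool_pos: [523.9, -8.2, 60.2]
tcp_rot: [[-0.02, 1.0, 0.002], [1.0, 0.02, -0.001], [-0.001, 0.002, -1.0]]
contact_force: [-0.9, 0.1, -1.6]
finger_gap: 19.2
```

```bash
python3 go.py 523.6 4 60.7 91; python3 - <<'E'
from h import *
t=[]
for n,P in (("scene",[520,120,60]),("top",[520,100,60])):
    c=px(n,P).astype(int);im=snapshot(n)[c[1]-33:c[1]+33,c[0]-44:c[0]+44,::-1];t.append(cv2.resize(im,(400,300),interpolation=cv2.INTER_CUBIC))
cv2.imwrite("pics/f.png",np.hstack(t))
E
```

```text
t 19.2 p [523.9  -8.2  60.2] psi 91.17 F [-0.9  0.1 -1.6] M [-0.046 -0.009  0.042] gap 19.17 j [-13.   8. 113.  -0.  59. -14.]
offset [ 0.244 -0.002 -0.01 ] rot [0.019 0.007 0.025]
```

View pics/f.png

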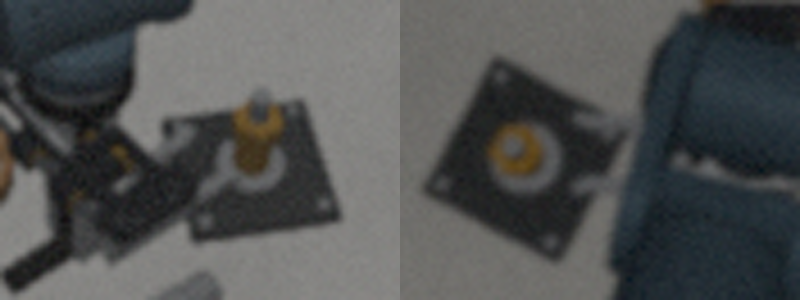

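Request:
jog_arm(
  series=[
    {"offset":[0.15,0,0],"rot":[0,0,0.03]},
    {"offset":[0.15,0,0],"rot":[0,0,0]},
  ],
)

```text
t: 19.5
tool_pos: [525.6, 5.8, 63.0]
tcp_rot: [[-0.014, 1.0, 0.006], [1.0, 0.014, -0.002], [-0.002, 0.006, -1.0]]
contact_force: [-0.2, -0.2, -1.2]
finger_gap: 19.0
```

```bash
python3 go.py 523.1 34 60.5 91
```

```text
t 19.5 p [525.6   5.8  63. ] psi 90.78 F [-0.2 -0.2 -1.2] M [-0.097 -0.055 -0.016] gap 19.02 j [-12.   8. 113.  -0.  59. -12.]
offset [ 0.564 -0.042  0.049] rot [ 0.051  0.015 -0.032]
```

Request:
jog_arm(
  series=[
    {"offset":[0.05,-0.045,0.05],"rot":[0.05,0,-0.03]},
    {"offset":[0,0,0],"rot":[0,0,0]},
  ],
)

```text
t: 19.7
tool_pos: [524.0, 9.4, 61.7]
tcp_rot: [[-0.019, 1.0, 0.002], [1.0, 0.019, -0.002], [-0.002, 0.002, -1.0]]
contact_force: [0.4, -0.7, -1.7]
finger_gap: 19.3
```

```bash
python3 go.py 523.1 34 60.5 91
```

```text
t 19.7 p [524.    9.4  61.7] psi 91.08 F [ 0.4 -0.7 -1.7] M [-0.097 -0.085 -0.018] gap 19.26 j [-11.   8. 113.  -0.  59. -12.]
offset [ 0.492 -0.008  0.023] rot [0.017 0.019 0.012]
```

Request:
jog_arm(
  series=[
    {"offset":[0.15,-0.01,0.02],"rot":[0.01,0.02,0.01]},
    {"offset":[0.15,0,0],"rot":[0,0,0]},
    {"offset":[0.1,0,0],"rot":[0,0,0]},
  ],
)

```text
t: 20.0
tool_pos: [523.5, 30.5, 61.3]
tcp_rot: [[-0.017, 1.0, 0.002], [1.0, 0.017, 0.0], [0.0, 0.002, -1.0]]
contact_force: [0.2, -0.8, -1.3]
finger_gap: 19.0
```

```bash
python3 go.py 522.7 56.8 60.5 91
```

```text
t 20.0 p [523.5  30.5  61.3] psi 90.96 F [ 0.2 -0.8 -1.3] M [-0.076 -0.057  0.013] gap 19.0 j [ -9.   8. 113.   0.  59. -10.]
offset [ 0.526 -0.007  0.016] rot [ 0.017 -0.002 -0.006]
```

Request:
jog_arm(
  series=[
    {"offset":[0.12,-0.01,0.01],"rot":[0.01,0,0]},
    {"offset":[0.12,0,0],"rot":[0,0,0]},
  ],
)

```text
t: 20.2
tool_pos: [522.8, 43.7, 60.8]
tcp_rot: [[-0.017, 1.0, 0.001], [1.0, 0.017, 0.0], [0.0, 0.001, -1.0]]
contact_force: [0.2, 0.1, -1.0]
finger_gap: 19.0
```

```bash
python3 go.py 522.7 56.8 60.5 91
```

```text
t 20.2 p [522.8  43.7  60.8] psi 90.97 F [ 0.2  0.1 -1. ] M [-0.061 -0.112 -0.036] gap 18.98 j [ -8.   8. 113.   0.  59.  -9.]
offset [0.262 0.002 0.006] rot [ 0.008 -0.001 -0.004]
```

Request:
jog_arm(
  series=[
    {"offset":[0.1,0,0],"rot":[0,0,0]},
    {"offset":[0.07,0,0],"rot":[0,0,0]},
  ],
)

```text
t: 20.4
tool_pos: [522.7, 53.4, 60.9]
tcp_rot: [[-0.017, 1.0, 0.001], [1.0, 0.017, 0.0], [0.0, 0.001, -1.0]]
contact_force: [1.0, 0.2, -2.4]
finger_gap: 19.4
```

```bash
python3 go.py 522.7 56.8 60.5 91
```

```text
t 20.4 p [522.7  53.4  60.9] psi 91.0 F [ 1.   0.2 -2.4] M [-0.036 -0.128 -0.019] gap 19.36 j [ -7.   8. 113.   0.  59.  -8.]
offset [0.069 0.001 0.007] rot [ 0.01 -0.    0.  ]
```

Request:
jog_arm(
  series=[
    {"offset":[0.05,0,0],"rot":[0,0,0]},
  ],
)

```text
t: 20.5
tool_pos: [522.7, 56.3, 60.9]
tcp_rot: [[-0.018, 1.0, 0.001], [1.0, 0.018, 0.0], [0.0, 0.001, -1.0]]
contact_force: [-0.1, -0.1, -2.1]
finger_gap: 19.2
```

```bash
python3 go.py 522.7 56.8 60.5 91
```

```text
t 20.5 p [522.7  56.3  60.9] psi 91.02 F [-0.1 -0.1 -2.1] M [-0.113 -0.137 -0.041] gap 19.17 j [ -6.   8. 113.   0.  59.  -7.]
offset [0.011 0.    0.007] rot [ 0.01  -0.     0.002]
```

Request:
jog_arm(
  series=[
    {"offset":[0.03,0,0],"rot":[0,0,0]},
  ],
)

```text
t: 20.6
tool_pos: [522.9, 57.1, 61.0]
tcp_rot: [[-0.019, 1.0, 0.002], [1.0, 0.019, -0.002], [-0.002, 0.002, -1.0]]
contact_force: [0.2, -6.7, -1.4]
finger_gap: 19.4
```

```bash
python3 go.py 522.7 56.8 60.5 91
```

```text
t 20.6 p [522.9  57.1  61. ] psi 91.08 F [ 0.2 -6.7 -1.4] M [-1.444 -0.088  0.027] gap 19.38 j [ -6.   8. 113.  -0.  59.  -7.]
offset [-0.005 -0.003  0.01 ] rot [0.013 0.02  0.011]
```

```bash
cat > sw.py <<'E'
import sys
from h import *
s=monitor.state();R=np.array(s["tcp_rot"]);p=np.array(s["tool_pos"]);C=np.array([520.8,166.8,60.7]);D=110.3
psi=np.degrees(np.arctan2(R[1,0],R[0,0]));e=R.T@(C-p)-[D,0,0]
F=np.array(s["contact_force"]);M=np.array(s["wrist_torque"]);tn=M[2]+np.cross(p-C,F)[2]/1000
print("t",round(s["t"],2),"psi",round(psi,2),"err tool(mm) to fix",np.round(e,2),"Ftool",np.round(R.T@F,1),"Mz",round(M[2],3),"torque@nut",round(tn,3),"gap",round(s["finger_gap"],1))
print("tilt fix",np.round(R.T@[0,0,-1],4)) # want 0,0,1
for d in (.03,.05,.08): print(d,"rz",round(d/.12,3),"off",np.round((e+[D*(1-np.cos(d)),-D*np.sin(d),0])/50,3),"next rows",np.round([D*(1-np.cos(d))/50,-D*np.sin(d)/50],3))
E
python3 sw.py
```

```text
t 20.6 psi 91.08 err tool(mm) to fix [-0.55 -0.    0.02] Ftool [-6.7  0.   1.4] Mz 0.027 torque@nut 0.032 gap 19.4
tilt fix [ 0.0024 -0.0016  1.    ]
0.03 rz 0.25 off [-0.01  -0.066  0.   ] next rows [ 0.001 -0.066]
0.05 rz 0.417 off [-0.008 -0.11   0.   ] next rows [ 0.003 -0.11 ]
0.08 rz 0.667 off [-0.004 -0.176  0.   ] next rows [ 0.007 -0.176]
```

Request:
jog_arm(
  series=[
    {"offset":[-0.01,-0.066,0],"rot":[0,0,0.25]},
  ],
)

```text
t: 20.7
tool_pos: [519.8, 56.4, 61.1]
tcp_rot: [[0.012, 1.0, 0.002], [1.0, -0.012, -0.003], [-0.003, 0.002, -1.0]]
contact_force: [-0.2, -0.2, -1.5]
finger_gap: 19.4
```

```bash
python3 sw.py
```

```text
t 20.7 psi 89.28 err tool(mm) to fix [ 0.08 -0.36  0.11] Ftool [-0.2 -0.2  1.5] Mz 0.055 torque@nut 0.031 gap 19.4
tilt fix [ 0.0025 -0.0019  1.    ]
0.03 rz 0.25 off [ 0.003 -0.073  0.002] next rows [ 0.001 -0.066]
0.05 rz 0.417 off [ 0.004 -0.118  0.002] next rows [ 0.003 -0.11 ]
0.08 rz 0.667 off [ 0.009 -0.184  0.002] next rows [ 0.007 -0.176]
```

Request:
jog_arm(
  series=[
    {"offset":[0,-0.066,0],"rot":[0,0,0.25]},
  ],
)

```text
t: 20.8
tool_pos: [516.3, 56.6, 61.0]
tcp_rot: [[0.045, 0.999, 0.002], [0.999, -0.045, -0.002], [-0.002, 0.002, -1.0]]
contact_force: [-0.2, -0.0, -0.5]
finger_gap: 19.2
```

```bash
python3 sw.py
```

```text
t 20.8 psi 87.4 err tool(mm) to fix [ 0.04 -0.45  0.13] Ftool [-0.  -0.2  0.5] Mz 0.049 torque@nut 0.03 gap 19.2
tilt fix [ 0.0018 -0.0017  1.    ]
0.03 rz 0.25 off [ 0.002 -0.075  0.003] next rows [ 0.001 -0.066]
0.05 rz 0.417 off [ 0.003 -0.119  0.003] next rows [ 0.003 -0.11 ]
0.08 rz 0.667 off [ 0.008 -0.185  0.003] next rows [ 0.007 -0.176]
```

Request:
jog_arm(
  series=[
    {"offset":[0,-0.066,0],"rot":[0,0,0.25]},
  ],
)

```text
t: 20.9
tool_pos: [512.9, 56.9, 61.0]
tcp_rot: [[0.078, 0.997, 0.002], [0.997, -0.078, -0.001], [-0.001, 0.002, -1.0]]
contact_force: [1.1, 0.7, -2.3]
finger_gap: 19.4
```

```bash
python3 sw.py
```

```text
t 20.9 psi 85.52 err tool(mm) to fix [-0.11 -0.69  0.24] Ftool [0.8 1.  2.3] Mz 0.05 torque@nut 0.166 gap 19.4
tilt fix [ 9.0e-04 -2.2e-03  1.0e+00]
0.03 rz 0.25 off [-0.001 -0.08   0.005] next rows [ 0.001 -0.066]
0.05 rz 0.417 off [ 0.001 -0.124  0.005] next rows [ 0.003 -0.11 ]
0.08 rz 0.667 off [ 0.005 -0.19   0.005] next rows [ 0.007 -0.176]
```

Request:
jog_arm(
  series=[
    {"offset":[0,-0.08,0],"rot":[0,0,0.25]},
  ],
)

```text
t: 21.0
tool_pos: [509.4, 57.4, 61.3]
tcp_rot: [[0.111, 0.994, 0.004], [0.994, -0.111, -0.0], [0.0, 0.004, -1.0]]
contact_force: [3.2, 0.6, -2.1]
finger_gap: 19.4
```

```bash
python3 sw.py|head -1
```

```text
t 21.0 psi 83.64 err tool(mm) to fix [-0.27 -0.8   0.58] Ftool [1.  3.1 2.1] Mz 0.116 torque@nut 0.458 gap 19.4
```

Request:
jog_arm(
  series=[
    {"offset":[0,-0.08,0],"rot":[0,0,0.25]},
  ],
)

```text
t: 21.1
tool_pos: [506.2, 57.8, 61.6]
tcp_rot: [[0.143, 0.99, 0.007], [0.99, -0.143, 0.0], [0.001, 0.007, -1.0]]
contact_force: [3.8, 0.1, -2.3]
finger_gap: 19.4
```

```bash
python3 sw.py
```

```text
t 21.1 psi 81.78 err tool(mm) to fix [-0.37 -1.17  1.05] Ftool [0.6 3.8 2.3] Mz 0.17 torque@nut 0.588 gap 19.4
tilt fix [-0.0012 -0.007   1.    ]
0.03 rz 0.25 off [-0.007 -0.089  0.021] next rows [ 0.001 -0.066]
0.05 rz 0.417 off [-0.005 -0.134  0.021] next rows [ 0.003 -0.11 ]
0.08 rz 0.667 off [-0.    -0.2    0.021] next rows [ 0.007 -0.176]
```

Request:
jog_arm(
  series=[
    {"offset":[-0.005,-0.134,0.02],"rot":[0.058,0,0.4]},
    {"offset":[0.003,-0.12,0],"rot":[0,0,0.4]},
    {"offset":[0.003,-0.12,0],"rot":[0,0,0.4]},
  ],
)

```text
t: 21.4
tool_pos: [490.1, 61.2, 61.7]
tcp_rot: [[0.292, 0.956, 0.008], [0.956, -0.292, 0.002], [0.004, 0.007, -1.0]]
contact_force: [3.4, -0.5, -2.5]
finger_gap: 19.5
```

```bash
python3 sw.py
```

```text
t 21.4 psi 73.04 err tool(mm) to fix [-0.39 -1.44  1.42] Ftool [0.5 3.4 2.6] Mz 0.244 torque@nut 0.617 gap 19.5
tilt fix [-0.0039 -0.0073  1.    ]
0.03 rz 0.25 off [-0.007 -0.095  0.028] next rows [ 0.001 -0.066]
0.05 rz 0.417 off [-0.005 -0.139  0.028] next rows [ 0.003 -0.11 ]
0.08 rz 0.667 off [-0.001 -0.205  0.028] next rows [ 0.007 -0.176]
```

Request:
jog_arm(
  series=[
    {"offset":[-0.005,-0.13,0.02],"rot":[0.06,-0.03,0.4]},
    {"offset":[0.003,-0.12,0.01],"rot":[0.03,-0.02,0.4]},
    {"offset":[0.003,-0.12,0.01],"rot":[0.03,0,0.4]},
    {"offset":[0.003,-0.12,0],"rot":[0.03,0,0.4]},
  ],
)

```text
t: 21.8
tool_pos: [469.6, 69.6, 61.3]
tcp_rot: [[0.478, 0.878, -0.002], [0.878, -0.478, 0.001], [0.0, -0.002, -1.0]]
contact_force: [1.8, -1.0, -2.5]
finger_gap: 19.4
```

```bash
python3 sw.py
```

```text
t 21.8 psi 61.42 err tool(mm) to fix [-0.4  -1.52  0.59] Ftool [-0.   2.   2.5] Mz 0.298 torque@nut 0.519 gap 19.4
tilt fix [-3.0e-04  2.1e-03  1.0e+00]
0.03 rz 0.25 off [-0.007 -0.097  0.012] next rows [ 0.001 -0.066]
0.05 rz 0.417 off [-0.005 -0.141  0.012] next rows [ 0.003 -0.11 ]
0.08 rz 0.667 off [-0.001 -0.207  0.012] next rows [ 0.007 -0.176]
```

Request:
jog_arm(
  series=[
    {"offset":[-0.005,-0.14,0.01],"rot":[-0.01,0,0.4]},
    {"offset":[0.003,-0.12,0],"rot":[0,0,0.4]},
    {"offset":[0.003,-0.12,0],"rot":[0,0,0.4]},
    {"offset":[0.003,-0.12,0],"rot":[0,0,0.4]},
  ],
)

```text
t: 22.2
tool_pos: [450.6, 82.3, 61.9]
tcp_rot: [[0.646, 0.764, 0.008], [0.764, -0.646, -0.001], [0.004, 0.007, -1.0]]
contact_force: [2.7, -2.1, -4.1]
finger_gap: 19.6
```

```bash
python3 sw.py
```

```text
t 22.2 psi 49.78 err tool(mm) to fix [-0.44 -0.95  1.64] Ftool [0.1 3.4 4.1] Mz 0.169 torque@nut 0.544 gap 19.6
tilt fix [-0.0041 -0.0068  1.    ]
0.03 rz 0.25 off [-0.008 -0.085  0.033] next rows [ 0.001 -0.066]
0.05 rz 0.417 off [-0.006 -0.129  0.033] next rows [ 0.003 -0.11 ]
0.08 rz 0.667 off [-0.002 -0.195  0.033] next rows [ 0.007 -0.176]
```

Request:
jog_arm(
  series=[
    {"offset":[-0.005,-0.13,0.02],"rot":[0.06,-0.03,0.4]},
    {"offset":[0.003,-0.115,0.01],"rot":[0.03,-0.02,0.4]},
    {"offset":[0.003,-0.115,0.005],"rot":[0.02,0,0.4]},
    {"offset":[0.003,-0.115,0],"rot":[0.02,0,0.4]},
  ],
)

```text
t: 22.6
tool_pos: [435.2, 97.9, 61.2]
tcp_rot: [[0.786, 0.618, -0.001], [0.618, -0.786, 0.002], [0.001, -0.002, -1.0]]
contact_force: [1.4, -1.5, -2.1]
finger_gap: 19.8
```

```bash
python3 sw.py
```

```text
t 22.6 psi 38.18 err tool(mm) to fix [-0.43 -1.25  0.64] Ftool [0.2 2.1 2.1] Mz 0.298 torque@nut 0.527 gap 19.8
tilt fix [-8.0e-04  2.4e-03  1.0e+00]
0.03 rz 0.25 off [-0.008 -0.091  0.013] next rows [ 0.001 -0.066]
0.05 rz 0.417 off [-0.006 -0.135  0.013] next rows [ 0.003 -0.11 ]
0.08 rz 0.667 off [-0.002 -0.201  0.013] next rows [ 0.007 -0.176]
```

Request:
jog_arm(
  series=[
    {"offset":[-0.005,-0.135,0.01],"rot":[-0.01,0,0.4]},
    {"offset":[0.003,-0.115,0],"rot":[0.01,0,0.4]},
    {"offset":[0.003,-0.115,0],"rot":[0.01,0,0.4]},
    {"offset":[0.003,-0.1,0],"rot":[0,0,0.3]},
  ],
)

```text
t: 23.0
tool_pos: [423.4, 116.1, 61.6]
tcp_rot: [[0.889, 0.458, 0.004], [0.458, -0.889, 0.0], [0.004, 0.002, -1.0]]
contact_force: [2.5, -3.4, -3.3]
finger_gap: 19.4
```

```bash
python3 sw.py; python3 - <<'E'
from h import *
t=[]
for n,P in (("scene",[500,140,60]),("top",[500,140,60])):
    c=px(n,P).astype(int);im=snapshot(n)[c[1]-27:c[1]+27,c[0]-36:c[0]+36,::-1];t.append(cv2.resize(im,(400,300),interpolation=cv2.INTER_CUBIC))
cv2.imwrite("pics/g.png",np.hstack(t))
E
```

```text
t 23.0 psi 27.28 err tool(mm) to fix [-0.45 -0.45  1.27] Ftool [0.6 4.1 3.3] Mz 0.094 torque@nut 0.547 gap 19.4
tilt fix [-0.0038 -0.0017  1.    ]
0.03 rz 0.25 off [-0.008 -0.075  0.025] next rows [ 0.001 -0.066]
0.05 rz 0.417 off [-0.006 -0.119  0.025] next rows [ 0.003 -0.11 ]
0.08 rz 0.667 off [-0.002 -0.185  0.025] next rows [ 0.007 -0.176]
```

View pics/g.png

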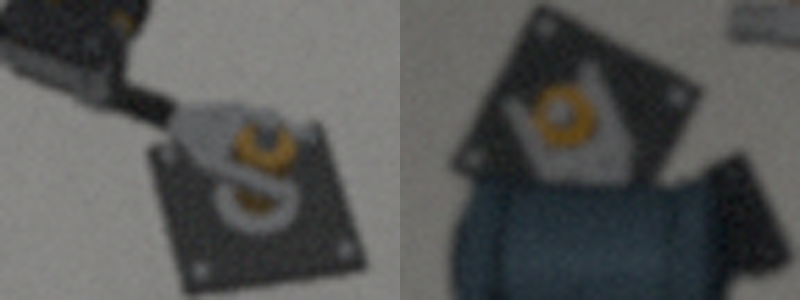

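The wrench is fully on the nut in both views (top crop: nut at (565,115) between the jaws, tips at (510,105) and (590,70)). About 2° remain.

Request:
jog_arm(
  series=[
    {"offset":[-0.005,-0.08,0.02],"rot":[0.01,-0.03,0.28]},
  ],
)

```text
t: 23.2
tool_pos: [421.7, 119.1, 60.8]
tcp_rot: [[0.903, 0.43, 0.001], [0.43, -0.903, -0.001], [0.001, 0.002, -1.0]]
contact_force: [1.3, -3.6, -1.1]
finger_gap: 19.2
```

```bash
python3 sw.py
```

```text
t 23.2 psi 25.46 err tool(mm) to fix [-0.33 -0.52  0.17] Ftool [-0.3  3.8  1.1] Mz 0.126 torque@nut 0.545 gap 19.2
tilt fix [-9.0e-04 -1.5e-03  1.0e+00]
0.03 rz 0.25 off [-0.006 -0.076  0.003] next rows [ 0.001 -0.066]
0.05 rz 0.417 off [-0.004 -0.121  0.003] next rows [ 0.003 -0.11 ]
0.08 rz 0.667 off [ 0.001 -0.187  0.003] next rows [ 0.007 -0.176]
```

Request:
jog_arm(
  series=[
    {"offset":[-0.004,0.05,0],"rot":[0,0,-0.25]},
    {"offset":[0,0.06,0],"rot":[0,0,-0.25]},
  ],
)

```text
t: 23.4
tool_pos: [424.4, 114.0, 61.0]
tcp_rot: [[0.875, 0.485, 0.003], [0.485, -0.875, -0.0], [0.002, 0.001, -1.0]]
contact_force: [0.6, -1.0, -2.7]
finger_gap: 19.3
```

```bash
python3 sw.py | head -2; python3 go.py 520.8 166.8 60.7 31.5|tail -1
```

```text
t 23.4 psi 28.99 err tool(mm) to fix [-0.35  0.55  0.56] Ftool [0.  1.2 2.7] Mz -0.108 torque@nut 0.021 gap 19.3
tilt fix [-0.0021 -0.0015  1.    ]
offset [2.199 0.011 0.011] rot [ 0.013 -0.017 -0.366]
```

Request:
jog_arm(
  series=[
    {"offset":[-0.005,0.08,0],"rot":[0,0,-0.25]},
    {"offset":[0,0.07,0],"rot":[0.01,-0.02,-0.25]},
  ],
)

```text
t: 23.6
tool_pos: [427.4, 107.4, 60.9]
tcp_rot: [[0.843, 0.538, -0.002], [0.538, -0.843, 0.002], [-0.001, -0.002, -1.0]]
contact_force: [-0.6, 0.0, -1.4]
finger_gap: 18.8
```

```bash
python3 sw.py | head -2
```

```text
t 23.6 psi 32.52 err tool(mm) to fix [0.37 0.15 0.18] Ftool [-0.5 -0.3  1.4] Mz 0.023 torque@nut -0.014 gap 18.8
tilt fix [5.0e-04 2.1e-03 1.0e+00]
```

Request:
jog_arm(
  series=[
    {"offset":[-0.1,0,0],"rot":[0,0,0]},
    {"offset":[-0.1,0,0],"rot":[0,0,0]},
  ],
)

```text
t: 23.8
tool_pos: [418.5, 101.9, 60.9]
tcp_rot: [[0.844, 0.536, -0.003], [0.536, -0.844, 0.003], [-0.001, -0.004, -1.0]]
contact_force: [0.7, 0.2, -0.8]
finger_gap: 19.3
```

```bash
python3 sw.py | head -2
```

```text
t 23.8 psi 32.44 err tool(mm) to fix [10.89  0.13  0.08] Ftool [0.7 0.2 0.8] Mz -0.028 torque@nut -0.005 gap 19.3
tilt fix [6.0e-04 4.1e-03 1.0e+00]
```

Request:
jog_arm(
  series=[
    {"offset":[-0.15,0,0],"rot":[0,0,0]},
    {"offset":[-0.15,0,0],"rot":[0,0,0]},
    {"offset":[-0.2,0,0],"rot":[0,0,0]},
    {"offset":[-0.2,0,0],"rot":[0,0,0]},
    {"offset":[-0.1,0,0],"rot":[0,0,0]},
  ],
)

```text
t: 24.3
tool_pos: [380.2, 79.0, 60.3]
tcp_rot: [[0.844, 0.536, -0.004], [0.536, -0.844, 0.004], [-0.002, -0.006, -1.0]]
contact_force: [-0.7, 0.6, -2.3]
finger_gap: 19.2
```

```bash
python3 sw.py | head -2;python3 go.py 420 30 110 32.4
```

```text
t 24.3 psi 32.39 err tool(mm) to fix [55.47  1.18 -0.66] Ftool [-0.2 -0.8  2.3] Mz 0.056 torque@nut -0.084 gap 19.2
tilt fix [0.0017 0.0056 1.    ]
t 24.3 p [380.2  79.   60.3] psi 32.39 F [-0.7  0.6 -2.3] M [-0.015 -0.026  0.056] gap 19.21 j [ -5. -12. 132.   0.  60.  52.]
offset [ 0.146  1.249 -1.001] rot [-0.046  0.014 -0.002]
```

Request:
jog_arm(
  series=[
    {"offset":[0,0,-0.5],"rot":[-0.05,0.01,0]},
    {"offset":[0,0,-0.6],"rot":[0,0,0]},
    {"offset":[0,0.2,-0.2],"rot":[0,0,0]},
    {"offset":[-0.08,0.5,0],"rot":[0,0,0]},
    {"offset":[-0.12,0.75,0],"rot":[0,0,0]},
    {"offset":[-0.12,0.75,0],"rot":[0,0,0]},
    {"offset":[-0.12,0.75,0],"rot":[0,0,0]},
    {"offset":[-0.12,0.75,0],"rot":[0,0,0]},
    {"offset":[-0.12,0.75,0],"rot":[0,0,0]},
    {"offset":[-0.12,0.75,0],"rot":[0,0,0]},
    {"offset":[-0.1,0.5,0],"rot":[0,0,0]},
    {"offset":[0,0.2,0],"rot":[0,0,0]},
  ],
)

```text
t: 25.5
tool_pos: [500.0, -212.0, 121.6]
tcp_rot: [[0.845, 0.535, -0.001], [0.535, -0.845, -0.001], [-0.001, 0.001, -1.0]]
contact_force: [-0.0, -0.5, -2.0]
finger_gap: 19.1
```

```bash
python3 go.py 500 -210 20 32.4
```

```text
t 25.5 p [ 500.  -212.   121.6] psi 32.32 F [-0.  -0.5 -2. ] M [ 0.009  0.033 -0.001] gap 19.13 j [-35.   5. 109.  -0.  66.  23.]
offset [ 0.025 -0.036  2.033] rot [ 0.005  0.011 -0.012]
```

Request:
jog_arm(
  series=[
    {"offset":[0,0,0.4],"rot":[0,0,0]},
    {"offset":[0,0,0.6],"rot":[0,0,0]},
    {"offset":[0,0,0.5],"rot":[0,0,0]},
    {"offset":[0,0,0.3],"rot":[0,0,0]},
    {"offset":[0,0,0.1],"rot":[0,0,0]},
  ],
)

```text
t: 26.0
tool_pos: [499.8, -214.0, 22.3]
tcp_rot: [[0.846, 0.533, 0.0], [0.533, -0.846, -0.001], [-0.001, 0.001, -1.0]]
contact_force: [-0.4, 0.1, -1.2]
finger_gap: 19.4
```

```bash
python3 go.py 500 -210 4 32.4
```

```text
t 26.0 p [ 499.8 -214.    22.3] psi 32.21 F [-0.4  0.1 -1.2] M [ 0.003  0.028 -0.019] gap 19.37 j [-35.  14. 111.  -0.  55.  23.]
offset [ 0.045 -0.066  0.366] rot [ 0.009  0.005 -0.027]
```

Request:
jog_arm(
  series=[
    {"offset":[0,0,0.15],"rot":[0,0,0]},
    {"offset":[0,0,0.1],"rot":[0,0,0]},
    {"offset":[0,0,0.06],"rot":[0,0,0]},
  ],
)

```text
t: 26.3
tool_pos: [499.9, -213.5, 6.1]
tcp_rot: [[0.846, 0.534, 0.0], [0.534, -0.846, -0.001], [-0.0, 0.001, -1.0]]
contact_force: [-0.3, 0.3, -0.4]
finger_gap: 19.5
```

```bash
python3 go.py 500 -210 3 32.4
```

```text
t 26.3 p [ 499.9 -213.5    6.1] psi 32.26 F [-0.3  0.3 -0.4] M [-0.045  0.016  0.072] gap 19.52 j [-35.  16. 111.  -0.  53.  23.]
offset [ 0.04  -0.059  0.062] rot [ 0.01   0.003 -0.02 ]
```

Request:
jog_arm(
  series=[
    {"offset":[0,0,0.04],"rot":[0,0,0]},
    {"offset":[0,0,0.03],"rot":[0,0,0]},
  ],
)

```text
t: 26.5
tool_pos: [500.6, -213.9, 3.2]
tcp_rot: [[0.845, 0.534, 0.002], [0.534, -0.845, -0.002], [0.0, 0.003, -1.0]]
contact_force: [-0.6, 0.0, -1.8]
finger_gap: 19.0
```

```bash
python3 go.py 500 -210 3 32.4
```

```text
t 26.5 p [ 500.6 -213.9    3.2] psi 32.28 F [-0.6  0.  -1.8] M [-0.06   0.047  0.012] gap 19.0 j [-35.  16. 111.  -0.  53.  23.]
offset [ 0.032 -0.072  0.003] rot [ 0.024 -0.003 -0.018]
```

Request:
jog_arm(
  series=[
    {"offset":[0,0,0.01],"rot":[0,0,0]},
    {"offset":[0,0,0],"rot":[0,0,0]},
    {"offset":[0,0,0],"rot":[0,0,0]},
    {"offset":[0,0,0],"rot":[0,0,0]},
    {"offset":[0,0,0],"rot":[0,0,0]},
    {"offset":[0,0,-0.2],"rot":[0,0,0]},
    {"offset":[0,0,-0.5],"rot":[0,0,0]},
    {"offset":[0,0,-0.7],"rot":[0,0,0]},
    {"offset":[0,0,-0.7],"rot":[0,0,0]},
    {"offset":[0,0,-0.7],"rot":[0,0,0]},
    {"offset":[0,0,-0.7],"rot":[0,0,0]},
    {"offset":[0,0,-0.4],"rot":[0,0,0]},
    {"offset":[-0.6,-0.0,0],"rot":[0,0,0]},
    {"offset":[-0.6,0,0],"rot":[0,0,0]},
    {"offset":[-0.6,0,0],"rot":[0,0,0]},
    {"offset":[0,0,0],"rot":[0,0,0]},
  ],
  fingers=0.3,
)

```text
t: 28.1
tool_pos: [423.9, -263.6, 217.3]
tcp_rot: [[0.844, 0.536, 0.013], [0.536, -0.844, -0.011], [0.005, 0.017, -1.0]]
contact_force: [0.6, -0.3, -0.6]
finger_gap: 60.9
```

```bash
python3 go.py 500 -210 3 32.4|head -1; python3 - <<'E'
from h import *
a=snapshot("scene");b=snapshot("top")
np.savez("end.npz",scene=a,top=b)
cv2.imwrite("pics/h.png",np.hstack([cv2.resize(x[:,:,::-1][80:330,110:410],(400,333),interpolation=cv2.INTER_CUBIC) for x in (a,b)]))
E
```

```text
t 28.1 p [ 423.9 -263.6  217.3] psi 32.44 F [ 0.6 -0.3 -0.6] M [-0.053 -0.089 -0.012] gap 60.89 j [-45.  -8. 111.   0.  76.  13.]
```

View pics/h.png

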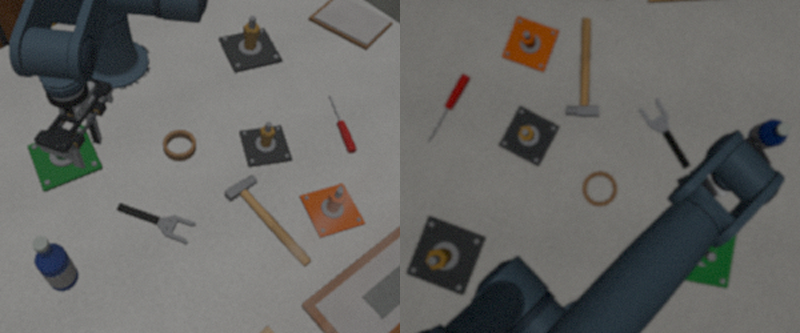

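The wrench lies flat at scene crop (160,220), clear of the stand, and everything else looks unmoved. One quick check of the nut's final yaw from the top camera.

```bash
sed -e '/^# wrench/,$d' -e 's/^avg=.*/avg={n:np.mean([snapshot(n).astype(float) for _ in range(8)],0) for n in ("top",)};S=8/' -e 's/in ("scene","top")/in ("top",)/' -e 's/range(0,60,5)/range(16,50,3)/' -e 's/52\.4/52/g;s/72\.4/72/g' m2.py > m3.py; python3 m3.py
```

```text
top
(16, np.float64(0.0455), np.float64(522.6), np.float64(166.8))
(19, np.float64(0.044), np.float64(522.8), np.float64(166.8))
(22, np.float64(0.0413), np.float64(522.8), np.float64(166.8))
(25, np.float64(0.0393), np.float64(522.7), np.float64(166.7))
(28, np.float64(0.037), np.float64(522.6), np.float64(166.8))
(31, np.float64(0.0355), np.float64(522.8), np.float64(166.8))
(34, np.float64(0.0347), np.float64(522.8), np.float64(166.8))
(37, np.float64(0.0345), np.float64(522.8), np.float64(166.8))
(40, np.float64(0.0351), np.float64(522.8), np.float64(166.8))
(43, np.float64(0.0369), np.float64(522.7), np.float64(166.8))
(46, np.float64(0.0387), np.float64(522.8), np.float64(166.7))
(49, np.float64(0.0409), np.float64(522.6), np.float64(166.7))
```

```bash
python3 -c "
from cell import ctrl
print(ctrl.job_done())"
```

```text
the job is handed in; nothing more can be done
None
```

I tightened the nut as asked and handed the job in at about 28.5 s of the 72 s allowed. The wrench is lying flat on the table, clear of the stand, with the arm raised and touching nothing.

- **Finger-tight:** I worked on the smaller black stand (120 mm plate, nut axis at about x 521, y 167 mm). With a 30 N grip, the fingers turned the nut about 54° clockwise. The torque stepped from about 0.22 to 0.52 N m within the last 3° step, and I stopped there.
- **Wrench turn:** The torque stayed at about 0.5–0.6 N m with sideways forces of only a few newtons (a 7 N touch when the wrench seated). I backed the wrench off only within its play, where the torque read about zero, then slid it off. The fingers stayed off the nut throughout.
- **Final angle:** My estimates do not agree exactly:

| Method | Past finger-tight |
|---|---|
| Arm angle since the nut began to turn | 58–60° |
| Wrench geometry | 61–62° |
| Top-camera fit (coarse, good to a few degrees) | 56–58° |

  I took this as one flat (60°) within a few degrees and did not correct further.
- **Other objects:** In the last picture the bystanders looked unmoved; I checked this by eye only.

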